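# Empty the tip-out clamp box into its tray

## Task

The tip-out box of screen clamps has to be emptied into the blue tray in front of it. First take the wooden platen board that leans on the box's lid bar and lean it, rubber foot down between the rack's yellow stop strip and green wall, with its upper end resting back on the wall. Then swing the orange-framed lid fully back past its over-centre detent until it stays open by itself, and only then tip the box right over by its red peg so that all four clamps land in the tray; lower the box gently back to level with the lid left open, and leave the pots, spray can and tape roll where they are.

Things in the scene. Friction and masses are not known exactly. Their poses are not given: they have to be found in the camera images.
- station: Fixed stand. Origin on the work surface under the shut box; own x along the pivot, hinge and bars, z up; pours to own -y. mm: box x +-80, y -60 to 60, z 35 to 115; lid x +-84, top z 121; blue tray inside x +-114, y -244 to -46, floor z 5, walls 35 high; posts at x +-89, y -60 (10 x 24), top z 125; base plate 240 in x, y -250 to 120.
- tip_pivot (a point): Centre of the box's pivot line, which is the pouring lip of the box: in station axes (0, -60, 115) mm. Axes as the box's; the line runs along the station's x.
- tip (a joint): Box angle about the pivot line, rad: 0 level, grows as the side away from the tray is lifted; stop at 2.1, where everything slides out. Let go at any angle, it falls back by its weight. Lifting at the peg takes 3 to 8 N.
- tip_peg (a point): Grip point on the box's red peg handle, on its axis: a freely spinning sleeve 14 mm thick, 40 mm long, on the end wall facing the robot, reaching 48 mm out to station -x; this point is 28 mm from the wall. At tip 0 at station (-108, 40, 65) mm; it circles the pivot line at 112 mm. The open lid leans above it: come with the hand leaning back to station -x, 25 to 45 degrees from vertical.
- lid (a joint): Lid angle on the box, rad: 0 shut, stop at 2.2 (36 degrees past upright). An over-centre snap spring and the lid's weight drive it shut (about 0.4 N m when shut, less as it rises) below about 1.6, and the spring holds it on the 2.2 stop (about 0.2 N m) once past about 1.65, also when the box is tipped. Let go in between, it snaps shut or open.
- lid_hinge (a point): Centre of the lid's hinge line, along station x at the rim away from the tray; at tip 0 in station axes (0, 60, 115.5) mm.
- lid_bar (a point): Middle of the lid's orange bar, whose black grip is a freely spinning sleeve 14 mm thick, 80 mm long along station x; 40 mm out from the lid's free edge, in the lid's plane, 165 mm from the hinge line; shut, at station (0, -105, 118.5) mm over the tray. Swings up and over to station +y; about 4 N opens it.
- platen_mid (a point): Centre of the plywood platen: 200 mm long (own z, up from the black rubber foot), 90 wide (own x), 12 thick (own y), 0.16 kg. Starts with its foot on the tray floor, leaning about 25 degrees from vertical towards station +y on the lid's bar, top about 70 mm past the bar; own x along station x.
- platen_foot (a point): Middle of the platen's rubber foot end face (100 mm from its centre along own -z).
- platen_top (a point): Middle of the platen's upper end face (100 mm from its centre along own +z).
- rack: Fixed rack. Origin on the work surface at the foot of the green wall's face, mid-width; own x along the wall, +y out of its face, z up. Wall 200 mm wide, 120 high, 12 thick (behind y 0). Base plate top z 6. Yellow stop strip y 65 to 77, 18 high: the foot goes between it and the wall, and the board leans back over the wall's top edge, 15 to 30 degrees from vertical.
- clamp0_mid (a point): Centre of the aluminium clamp block with the red knob, 62 x 24 x 18 mm (own x, y, z; knob 20 mm across and 12 mm high on top), 0.05 kg; starts in the box.
- clamp1_mid (a point): Centre of the aluminium clamp block with the yellow knob, 62 x 24 x 18 mm (own x, y, z; knob 20 mm across and 12 mm high on top), 0.05 kg; starts in the box.
- clamp2_mid (a point): Centre of the aluminium clamp block with the green knob, 62 x 24 x 18 mm (own x, y, z; knob 20 mm across and 12 mm high on top), 0.05 kg; starts in the box.
- clamp3_mid (a point): Centre of the aluminium clamp block with the blue knob, 62 x 24 x 18 mm (own x, y, z; knob 20 mm across and 12 mm high on top), 0.05 kg; starts in the box.
- platen: The platen board itself (origin at the middle of its foot end face; axes as platen_mid).
- pot_blue: Bystander: blue ink pot, 64 mm across, 85 mm high, standing behind the box; origin under it.
- spray_can: Bystander: black spray can, 54 mm across, 150 mm high, beyond the tray; origin under it.
- pot_orange: Bystander: orange ink pot, 64 mm across, 85 mm high, beyond the rack's far end; origin under it.
- pot_yellow: Bystander: yellow ink pot, 64 mm across, 85 mm high, on the robot's left; origin under it.
- tape_roll: Bystander: cardboard tape roll, 90 mm across, 30 mm high, lying flat beyond the rack; origin under it.

How it is judged:
By the outcome, as a careful person would: the job done as asked, in the order asked, and still so for the second after the job is handed in, with the robot touching nothing.
It also fails if it takes over 72 s, if anything falls off the work surface, if the arm or the gripper's body presses on something with over 40 N, if the wrist force passes 120 N, or if a joint passes its speed limit or range.

## Robot

A 6-joint arm with a two-finger parallel gripper is mounted at the origin on the work surface. World frame = base frame: x ahead of the robot, y to its left, z up, the work surface at z = 0. Lengths are in mm, angles in rad, forces in N, time in s.
With the tool pointing down it reaches from about 350 to 875 mm from the base axis. Payload 4.2 kg.
Tool frame: the origin (TCP) lies at the very end of the fingers, on their centre line; the grasp point (between the pads) lies 19 mm behind it; z points along the fingers, y is the line along which they close (so a half turn about z gives the same grasp; the last joint's range is limited). The gripper opens to 85 mm and grips with 20 to 120 N. Pads are 22 mm wide; open, the fingers measure 114 mm over their backs; the gripper's body (76 mm by 85 mm) begins 54 mm behind the grasp point. The pads swing forward as they close: fully open they stand 13 mm farther back than shut.
Start: joints at [1.548, 0.385, 0.008, 0, -1.194, -0.259], TCP at [173.771, 600.335, 205.612] pointing down, gripper open.
Joint ranges: [-3.14, 3.14], [-1.21, 2.06], [-1.07, 1.41], [-3.16, 2.05], [-2.99, -0.16], [-3.1, 3.1]. Speed limits (rad/s): [2.79, 2.79, 3.14, 3.14, 3.14, 3.14].

## Interface

Orientations are given as a unit quaternion [x, y, z, w].
In Python, from bench import arm, optics gives the robot as it stands. The module is installed in compiled form; this text tells all that it offers.
- The arm moves only by the tool step_arm, never from a script. Its argument "motion" is a list of rows, each an object with "dr": the turn, a rotation vector about the tool's x, y, z in units of 8 degrees (1.0 is 8 degrees), a list of three; "slide": the shift along the tool's x, y, z in mm, a list of three; "jaw": the finger opening in mm, from 0 to 85.4. A call has exactly 8 rows; each row is the pose to reach, as a shift and turn from the pose commanded when the call began, along the tool's axes at that moment; what a row does not reach only later rows make up. A row lasts 1/8 s, in which the tool goes at most 62.5 mm and 10.7 degrees, less where a joint would pass 70% of its speed; a pose out of reach is approached as far as the arm can. A call with a gripper value outside its range is refused whole. The fingers move at their own pace and stop on an object; the grip force is fixed at half the most. Time passes only in rows, so rows that repeat a pose let the fingers close, or fill a call up. It gives the time, the measured TCP pose, the force, the opening and the grip force at its end, in the units of the state.
- arm.read_state(): the state, without advancing time (a new reading comes with each control period).
- optics.get_image(name): name is "side" or "top" or "wrist"; returns the picture (480x640x3 uint8, blue, green, red); there is no depth.
- optics.camera_info(name): a dict with "camera_matrix" (3x3 intrinsics, pixels), "view" (4x4, takes a point from world to camera coordinates); the wrist camera has in their place "T_tool_cam" (4x4, takes a point from camera to tool coordinates, whose origin is the TCP and whose axes are the flange's). Camera axes: x right, y up, looking along -z (the intrinsics and any distortion apply to the point x, -y, -z); pixel columns grow to the right and rows downward; lengths in mm; the calibration is good to about 2 mm. A picture is of the moment at which its call begins: read the wrist's pose just before it. camera_info takes no time and is no camera call.
- arm.job_done(): hands the job in; it is judged then, once.
The state is a dict: "clock": time; "joints": joint angles; "joint_vel": joint speeds; "joint_efforts": joint torques, N m; "position": TCP position; "ee_rot": TCP orientation; "contact_force": force on the tool from outside, world axes, zero at the start; "wrist_torque": the same for the moment, N m; "gripper_width": finger opening in mm; "grasp_force": force on a finger pad.
Only numpy, scipy, OpenCV 4.12 (cv2) and the standard library are available. Lean on these libraries where they do the work, as an engineer would, in place of code of your own. Each camera call takes 0.05 s, during which the arm holds its last target. There are 200 camera calls.

## Working session

There is one attempt and no reset: what is moved stays moved. The work goes in short steps, Python scripts to look and compute and a tool call to move; the robot and the scene stay as the last step left them, time stands still between calls to the robot, and variables do not carry over. Pictures are saved under pics/ and viewed, at most 10 in all, crops included, and the job is handed in when it is done.

Besides the shell and the picture viewer there is one more tool, called after "Call:" as name(argument=value, ...), one argument or row to a line, values as JSON. step_arm: Moves the arm, as the interface text tells. Its arguments: {"type":"object","properties":{"motion":{"type":"array","items":{"type":"object","properties":{"dr":{"type":"array","items":{"type":"number"}},"slide":{"type":"array","items":{"type":"number"}},"jaw":{"type":"number"}}}}},"required":["motion"]}

```bash
mkdir -p pics
python3 - <<'E'
from bench import arm, optics
import cv2,numpy as np
np.set_printoptions(precision=4,suppress=True)
for n in("side","top"):
    cv2.imwrite(f"pics/{n}0.png",optics.get_image(n)); i=optics.camera_info(n); print(n,i)
print(optics.camera_info("wrist")); print(arm.read_state())
E
```

```text
side {'camera_matrix': array([[478.1173,   0.    , 314.8602],
       [  0.    , 478.1173, 246.5381],
       [  0.    ,   0.    ,   1.    ]]), 'view': array([[   -0.9871,    -0.1586,     0.0211,   568.1511],
       [    0.1289,    -0.7103,     0.692 ,  -165.723 ],
       [   -0.0948,     0.6858,     0.7216, -1131.2217],
       [    0.    ,     0.    ,     0.    ,     1.    ]])}
top {'camera_matrix': array([[433.9573,   0.    , 320.3026],
       [  0.    , 433.9573, 237.2964],
       [  0.    ,   0.    ,   1.    ]]), 'view': array([[  -0.0153,   -0.9998,   -0.0156,    9.7409],
       [   0.9823,   -0.018 ,    0.1863, -593.9513],
       [  -0.1865,   -0.0124,    0.9824, -960.9527],
       [   0.    ,    0.    ,    0.    ,    1.    ]])}
{'camera_matrix': array([[385.3714,   0.    , 316.0108],
       [  0.    , 385.3714, 234.8674],
       [  0.    ,   0.    ,   1.    ]]), 'T_tool_cam': array([[  -0.0012,    0.9645,    0.2641,   67.0437],
       [   1.    ,    0.0013,   -0.    ,   -1.0695],
       [  -0.0004,    0.2641,   -0.9645, -167.5335],
       [   0.    ,    0.    ,    0.    ,    1.    ]])}
{'clock': 0.1, 'joints': array([ 1.5476,  0.3855,  0.0068, -0.0004, -1.194 , -0.2586]), 'joint_vel': array([ 0.0014, -0.0011,  0.0027,  0.0005, -0.0003, -0.0005]), 'joint_efforts': array([ -0.0005, -39.3316,  18.893 ,   4.198 ,  -0.0026,   0.    ]), 'position': array([173.6259, 599.8134, 204.6309]), 'ee_rot': array([ 0.9901, -0.1405, -0.0001,  0.001 ]), 'contact_force': array([ 0.1426, -0.6648, -0.3914]), 'wrist_torque': array([ 0.0068,  0.0389, -0.0151]), 'grasp_force': 0.0, 'gripper_width': 85.61085932389322}
```

View pics/side0.png

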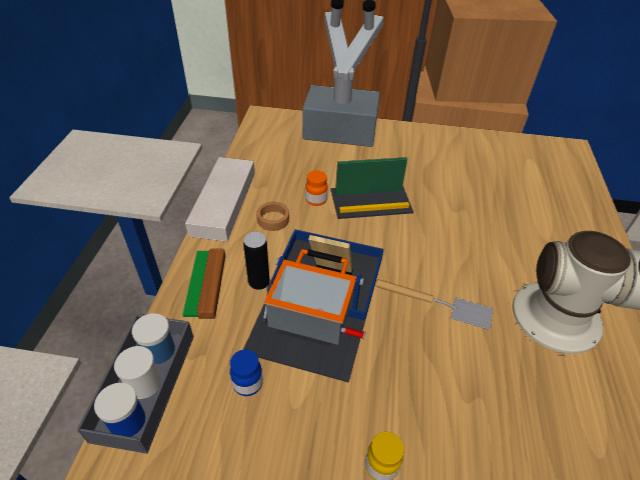

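View pics/top0.png

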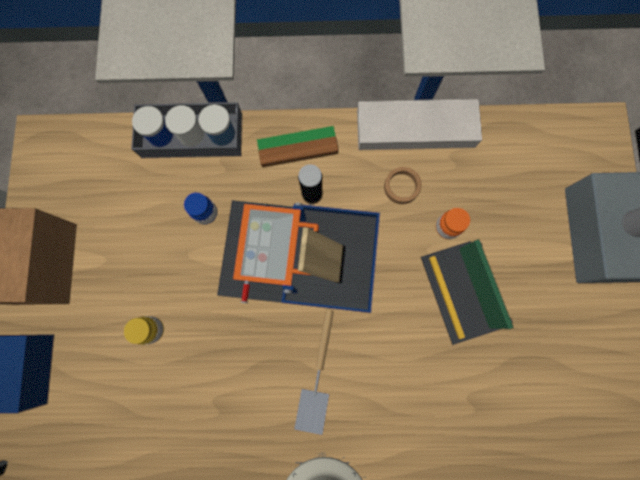

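Side view: station mid-left (lid about (310,285), red peg (352,332)), board leaning on the bar at (330,250), rack at (370,190). The top view shows the lid at (267,245), board (320,257), yellow strip (446,297) and green wall (487,285). Robot's +y is to the left in the top view.

```bash
cat > h.py <<'E'
import numpy as np,cv2
from bench import arm,optics
from scipy.spatial.transform import Rotation as R
np.set_printoptions(precision=3,suppress=True)
def cam(n):
    i=optics.camera_info(n);K=i["camera_matrix"]
    if n=="wrist":
        s=arm.read_state();T=np.eye(4);T[:3,:3]=R.from_quat(s["ee_rot"]).as_matrix();T[:3,3]=s["position"]
        return K,np.linalg.inv(T@i["T_tool_cam"])
    return K,i["view"]
def ray(c,uv):
    K,V=c;d=np.linalg.inv(K)@[uv[0],uv[1],1];Rw=V[:3,:3].T
    return -Rw@V[:3,3],Rw@(d*[1,-1,-1])
def onz(c,uv,z):
    o,d=ray(c,uv);return o+d*(z-o[2])/d[2]
def proj(c,p):
    K,V=c;q=V[:3,:3]@p+V[:3,3];q=K@(q*[1,-1,-1]);return q[:2]/q[2]
def two(c1,u1,c2,u2):
    o1,d1=ray(c1,u1);o2,d2=ray(c2,u2);A=np.c_[d1,-d2];t=np.linalg.lstsq(A,o2-o1,rcond=None)[0]
    a,b=o1+d1*t[0],o2+d2*t[1];return (a+b)/2,np.linalg.norm(a-b)
def mask(img,lo,hi):
    return cv2.inRange(cv2.cvtColor(img,cv2.COLOR_BGR2HSV),np.array(lo),np.array(hi))
def blobs(m,amin=30):
    n,l,s,c=cv2.connectedComponentsWithStats(m);return [(s[i,4],c[i],l==i) for i in range(1,n) if s[i,4]>=amin]
E
python3 - <<'E'
from h import *
for n in("top","side"):
    im=cv2.imread(f"pics/{n}0.png");c=cam(n)
    print(n)
    for name,lo,hi,z in[("orange",(3,200,150),(14,255,255),121),("yellow",(20,180,120),(30,255,255),24),("red",(0,200,100),(2,255,255),65),("red2",(176,200,80),(180,255,255),65),("green",(60,120,20),(85,255,140),120),("blue",(105,150,40),(125,255,140),35)]:
        for a,ct,l in blobs(mask(im,lo,hi)):
            r=cv2.minAreaRect(np.argwhere(l)[:,::-1].astype(np.float32));b=cv2.boxPoints(r)
            print(name,a,ct,onz(c,ct,z)[:2]);print("   ",b.round(1).tolist(),[onz(c,x,z)[:2].round(0).tolist() for x in b])
E
```

```text
top
orange 45 [461.844 214.844] [ 626.256 -313.318]
    [[453.20001220703125, 213.3000030517578], [456.5, 207.39999389648438], [470.6000061035156, 215.1999969482422], [467.29998779296875, 221.1999969482422]] [[630.0, -295.0], [643.0, -303.0], [625.0, -332.0], [612.0, -324.0]]
orange 48 [451.25  222.229] [ 610.061 -288.928]
    [[443.0, 223.0], [453.5, 212.5], [460.5, 219.5], [450.0, 230.0]] [[609.0, -271.0], [632.0, -295.0], [616.0, -310.0], [593.0, -285.0]]
orange 48 [459.792 226.438] [ 600.28  -306.869]
    [[451.0, 229.0], [463.79998779296875, 219.6999969482422], [468.1000061035156, 225.60000610351562], [455.29998779296875, 234.89999389648438]] [[595.0, -287.0], [615.0, -317.0], [602.0, -325.0], [582.0, -296.0]]
yellow 315 [446.311 296.752] [ 452.709 -293.299]
    [[429.5, 258.29998779296875], [434.0, 256.6000061035156], [463.29998779296875, 335.79998779296875], [458.79998779296875, 337.5]] [[544.0, -260.0], [548.0, -271.0], [363.0, -326.0], [359.0, -315.0]]
red 39 [245.231 291.308] [470.408 172.298]
    [[242.89999389648438, 298.79998779296875], [244.1999969482422, 284.7000122070
[... 6155 characters left out ...]
0]]
blue 372 [162.382 350.156] [859.12  263.742]
    [[146.6999969482422, 346.5], [169.0, 334.0], [179.1999969482422, 352.1000061035156], [156.89999389648438, 364.70001220703125]] [[895.0, 261.0], [860.0, 223.0], [823.0, 262.0], [857.0, 298.0]]
blue 586 [246.152 368.7  ] [674.746 275.954]
    [[230.0, 349.0], [260.0, 349.0], [260.0, 386.0], [230.0, 386.0]] [[720.0, 237.0], [658.0, 226.0], [638.0, 309.0], [697.0, 319.0]]
blue 639 [128.521 423.3  ] [862.299 424.038]
    [[103.9000015258789, 422.1000061035156], [138.1999969482422, 401.8999938964844], [151.10000610351562, 423.8999938964844], [116.80000305175781, 444.1000061035156]] [[909.0, 430.0], [862.0, 381.0], [820.0, 418.0], [867.0, 464.0]]
```

Run:
```python
from h import *
def quad(m,eps=None):
    cn=max(cv2.findContours(m,cv2.RETR_EXTERNAL,cv2.CHAIN_APPROX_NONE)[0],key=cv2.contourArea);h=cv2.convexHull(cn)
    return cv2.approxPolyDP(h,eps or 4,True)[:,0]
for n,roi in(("top",(slice(190,320),slice(210,390))),("side",(slice(225,380),slice(240,390)))):
    im=cv2.imread(f"pics/{n}0.png");c=cam(n)
    print(n)
    for nm,lo,hi,z in(("orange",(3,150,80),(15,255,255),121),("darkplate+tray",(85,0,0),(130,255,105),6),("board",(12,60,40),(25,200,255),180)):
        m=np.zeros(im.shape[:2],np.uint8);m[roi]=mask(im,lo,hi)[roi];m=cv2.morphologyEx(m,cv2.MORPH_CLOSE,np.ones((3,3)))
        if nm=="board": m[:,:300]=0
        try:
            for q in quad(m): print(nm,q,onz(c,q,z)[:2])
        except Exception as e: print(e)
tc=cam("top");im=cv2.imread("pics/top0.png");m=np.zeros(im.shape[:2],np.uint8);m[230:350,462:520]=mask(im,(50,80,10),(95,255,160))[230:350,462:520]
for q in quad(m,3): print("wall",q,onz(tc,q,120)[:2],onz(tc,q,6)[:2])
big=np.hstack([cv2.resize(im[190:320,205:395],None,fx=3,fy=3,interpolation=2)]);cv2.imwrite("pics/z.png",big)
```

```text
top
orange [245 204] [660.273 165.623]
orange [299 210] [644.168  45.251]
orange [318 226] [607.071   3.616]
orange [309 274] [501.551  24.548]
orange [290 284] [480.716  65.621]
orange [233 278] [495.683 188.783]
darkplate+tray [293 206] [684.282  67.338]
darkplate+tray [379 214] [ 659.646 -146.088]
darkplate+tray [370 311] [ 422.875 -115.112]
darkplate+tray [249 296] [462.973 174.056]
darkplate+tray [250 283] [494.142 172.111]
board [389 190] [ 668.441 -146.93 ]
board [389 319] [ 403.629 -135.068]
board [300 319] [406.333  40.973]
board [300 190] [672.18   39.213]
side
orange [283 260] [643.639  43.941]
orange [305 249] [600.871   1.552]
orange [349 261] [496.94   20.582]
orange [355 280] [477.975  73.628]
orange [341 323] [494.374 190.435]
orange [264 302] [658.409 166.088]
darkplate+tray [245 245] [777.552 -92.126]
darkplate+tray [295 229] [ 659.003 -175.547]
darkplate+tray [383 249] [ 416.101 -142.812]
darkplate+tray [348 379] [465.621 247.538]
darkplate+tray [243 349] [700.362 215.101]
board [300 225] [615.342 -14.134]
board [389 225] [418.53  -50.227]
board [389 379] [398.652 331.102]
board [349 379] [465.732 342.66 ]
wall [462 247] [ 554.774 -308.533] [ 573.119 -344.589]
wall [479 242] [ 565.126 -346.167] [ 584.734 -386.812]
wall [510 327] [ 383.222 -395.735] [ 380.647 -442.424]
wall [489 326] [ 385.935 -352.154] [ 383.691 -393.529]
```

View pics/z.png

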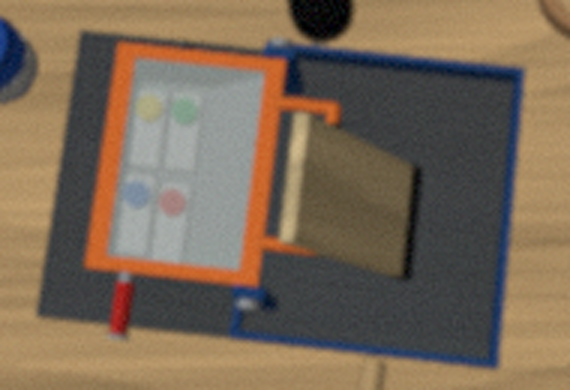

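The crop shows the board's top end face as a pale strip centred at crop (295,177), i.e. full-image (303,249), the peg at crop (121,305), and the lid square to the station with a yaw of about -8°.

```bash
cat >> h.py <<'E'
S0=np.array([570,118,0.]);SR=R.from_euler('z',-8.2,degrees=True)
K0=np.array([472,-361,0.]);KR=R.from_euler('z',15.5,degrees=True)
def st(p): return S0+SR.apply(p)
def rk(p): return K0+KR.apply(p)
def leanR(base,deg,alpha=0):  # tool down, tool x=base x, tilted so tool's back leans to base +y by deg; alpha: leans to base -x
    return base*R.from_euler('y',-alpha,degrees=True)*R.from_euler('x',-deg,degrees=True)*R.from_euler('x',180,degrees=True)
def plan(p,r,cur=None):
    if cur is None:
        s=arm.read_state();cur=(s["position"],R.from_quat(s["ee_rot"]))
    sl=cur[1].inv().apply(np.array(p)-cur[0]);d=np.degrees((cur[1].inv()*r).as_rotvec())/8
    print("slide",sl.round(1),"dr",d.round(3),"| dist %.0f ang %.0f"%(np.linalg.norm(sl),8*np.linalg.norm(d)))
    return (np.array(p),r)
E
python3 - <<'E'
from h import *
t=cam("top");print("top px->",onz(t,(303.3,249),187),"pred",st([0,-87.2,187.4]),proj(t,st([0,-87.2,187.4])))
r=leanR(SR,25);print(r.as_matrix())
b=-r.as_matrix()[:,2];top=onz(t,(303.3,249),187)
plan(top+b*60,r)
E
```

```text
top px-> [545.628  32.927 187.   ] pred [557.563  31.692 187.4  ] [303.85  243.155]
[[ 0.99  -0.129 -0.06 ]
 [-0.143 -0.897 -0.418]
 [ 0.     0.423 -0.906]]
slide [511.5 415.9 -35.9] dr [-3.106  0.217 -0.979] | dist 660 ang 26
```

Call:
step_arm(
  motion=[
    {"slide":[510,416,-60],"dr":[-3.1,0.22,-0.98],"jaw":50},
    {"slide":[510,416,-60],"dr":[-3.1,0.22,-0.98],"jaw":50},
    {"slide":[510,416,-60],"dr":[-3.1,0.22,-0.98],"jaw":50},
    {"slide":[510,416,-60],"dr":[-3.1,0.22,-0.98],"jaw":50},
    {"slide":[510,416,-60],"dr":[-3.1,0.22,-0.98],"jaw":50},
    {"slide":[510,416,-60],"dr":[-3.1,0.22,-0.98],"jaw":50},
    {"slide":[510,416,-60],"dr":[-3.1,0.22,-0.98],"jaw":50},
    {"slide":[510,416,-60],"dr":[-3.1,0.22,-0.98],"jaw":50},
  ],
)

```text
clock: 1.1
position: [457.6, 188.8, 251.0]
ee_rot: [0.974, -0.069, -0.015, 0.215]
contact_force: [0.5, 0.2, -0.2]
gripper_width: 49.8
grasp_force: 0.0
```

Run:
```python
from h import *
t=cam("top");s=arm.read_state();print(s["clock"],s["position"],s["joints"])
r=leanR(SR,25)
b=-r.as_matrix()[:,2];top=onz(t,(303.3,249),187)
plan(top+b*60,r);plan(top-b*38,r)
```

```text
1.1 [457.587 188.834 250.966] [ 0.87   0.29  -0.175  0.226 -1.482  0.495]
slide [109.3 101.7  57.7] dr [-0.017 -0.004  0.005] | dist 160 ang 0
slide [109.2 101.9 155.7] dr [-0.017 -0.004  0.005] | dist 216 ang 0
```

Call:
step_arm(
  motion=[
    {"slide":[109,101.5,50],"jaw":50},
    {"slide":[109,101.5,50],"jaw":50},
    {"slide":[109,101.5,50],"jaw":50},
    {"slide":[109,101.5,50],"jaw":50},
    {"slide":[109,101.5,50],"jaw":50},
    {"slide":[109,101.5,50],"jaw":50},
    {"slide":[109,101.5,50],"jaw":50},
    {"slide":[109,101.5,50],"jaw":50},
  ],
)

```text
$.motion[0]: bad value
```

Run:
```python
from h import *
c=cam("wrist");cv2.imwrite("pics/w1.png",optics.get_image("wrist"));t=cam("top");s=arm.read_state();print(s["clock"],s["position"])
r=leanR(SR,25)
b=-r.as_matrix()[:,2];top=onz(t,(303.3,249),187)
plan(top-b*38,r);print("pred top px",proj(c,top),[proj(c,top+r.apply([x,0,0])) for x in(-45,45)])
```

```text
1.15 [459.238 183.795 251.738]
slide [107.8  96.4 154.3] dr [-0.005  0.015 -0.037] | dist 211 ang 0
pred top px [465.951  65.258] [array([459.55 , 133.089]), array([472.955,  -8.963])]
```

View pics/w1.png

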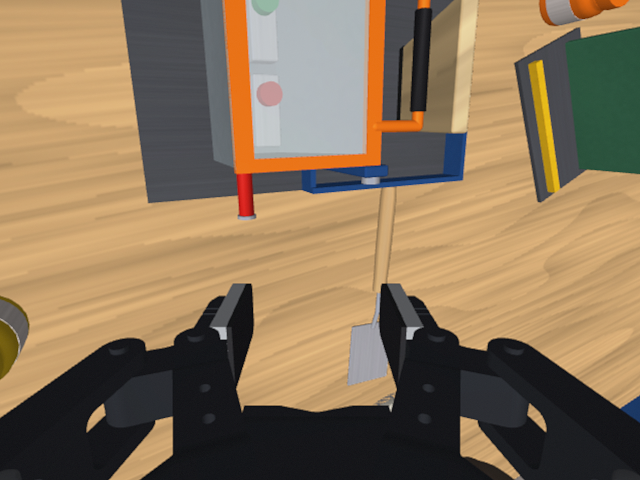

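The wrist view shows the board's top end face ending at about (460,132), which matches the predicted (460,133). The peg, bar and strip are where expected.

Call:
step_arm(
  motion=[
    {"slide":[108,97,50],"dr":[0,0,0],"jaw":50},
    {"slide":[108,97,50],"dr":[0,0,0],"jaw":50},
    {"slide":[108,97,50],"dr":[0,0,0],"jaw":50},
    {"slide":[108,97,50],"dr":[0,0,0],"jaw":50},
    {"slide":[108,97,90],"dr":[0,0,0],"jaw":50},
    {"slide":[108,97,130],"dr":[0,0,0],"jaw":50},
    {"slide":[108,97,154],"dr":[0,0,0],"jaw":50},
    {"slide":[108,97,154],"dr":[0,0,0],"jaw":50},
  ],
)

```text
clock: 2.15
position: [540.6, 23.9, 150.7]
ee_rot: [0.974, -0.069, -0.017, 0.216]
contact_force: [0.6, 0.2, 0.7]
gripper_width: 49.9
grasp_force: 0.0
```

Run:
```python
from h import *
s=arm.read_state();print(s["clock"],s["position"],s["contact_force"])
t=cam("top");r=leanR(SR,25)
b=-r.as_matrix()[:,2];top=onz(t,(303.3,249),187)
plan(top-b*38,r)
cv2.imwrite("pics/w2.png",optics.get_image("wrist"))
```

```text
2.15 [540.578  23.923 150.731] [0.59  0.198 0.719]
slide [3.7 6.6 1. ] dr [-0.001  0.018  0.013] | dist 8 ang 0
```

View pics/w2.png

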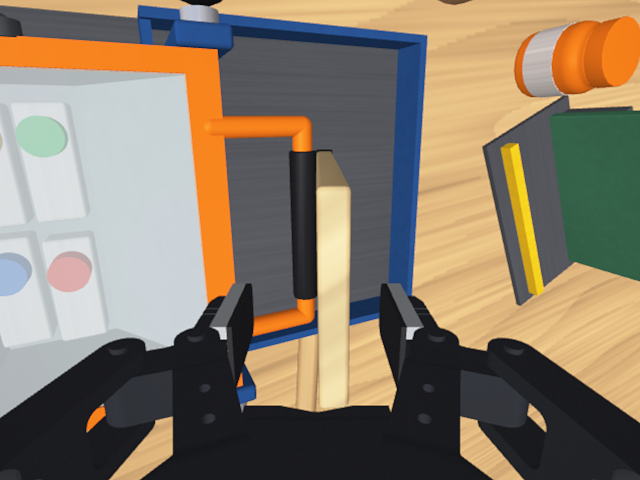

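The board sits between the pads, its end face spanning rows 185-408 at column 333, slightly ahead of the fingers.

Run:
```python
from h import *
c=cam("wrist");s=arm.read_state();r=R.from_quat(s["ee_rot"]);p=s["position"];print(p)
for x in(-45,0,10,45): print(x,proj(c,p+r.apply([x,0,-38])))
```

```text
[541.976  24.761 152.13 ]
-45 [319.456 418.111]
0 [319.562 316.575]
10 [319.588 291.674]
45 [319.687 196.61 ]
```

Call:
step_arm(
  motion=[
    {"slide":[7,5,0],"dr":[0,0,0],"jaw":50},
    {"slide":[7,5,0],"dr":[0,0,0],"jaw":30},
    {"slide":[7,5,0],"dr":[0,0,0],"jaw":5},
    {"slide":[7,5,0],"dr":[0,0,0],"jaw":5},
    {"slide":[7,5,0],"dr":[0,0,0],"jaw":5},
    {"slide":[7,5,0],"dr":[0,0,0],"jaw":5},
    {"slide":[7,5,0],"dr":[0,0,0],"jaw":5},
    {"slide":[7,5,0],"dr":[0,0,0],"jaw":5},
  ],
)

```text
clock: 3.2
position: [548.5, 18.6, 154.4]
ee_rot: [0.974, -0.07, -0.015, 0.215]
contact_force: [0.0, -1.2, 2.4]
gripper_width: 10.4
grasp_force: 61.6
```

Run:
```python
from h import *
s=arm.read_state();print(s["clock"],s["position"],s["contact_force"],s["gripper_width"],s["joints"])
cur=(s["position"],R.from_quat(s["ee_rot"]))
r=leanR(SR,25);b=-r.as_matrix()[:,2]
p1=s["position"]+SR.apply([0,-60,130]);print("lift straight");plan(p1,leanR(SR,10),cur)
# rack placement: lean 22deg to rack -y
th=23;r2=leanR(KR,-th);b2=-r2.as_matrix()[:,2];d=200-38
yb=114*np.tan(np.radians(th));foot=rk([0,yb+6/np.cos(np.radians(th)),6+6*np.sin(np.radians(th))])
print("foot rack y",yb,"tilt",b2)
t=foot+b2*d;print(t);print("hover/final from p1")
plan(t+[0,0,60],r2,(p1,leanR(SR,10)));plan(t,r2,(p1,leanR(SR,10)))
```

```text
3.2 [548.532  18.637 154.443] [ 0.002 -1.208  2.412] 10.443841037302963 [ 0.52   0.389 -0.334  0.372 -1.152  0.703]
lift straight
slide [  0.1 109.1 -92.7] dr [ 1.857 -0.007  0.002] | dist 143 ang 15
foot rack y 48.390129047894945 tilt [ 0.104 -0.377  0.921]
[ 474.242 -369.085  157.466]
hover/final from p1
slide [-18.2 317.6 124. ] dr [ 4.065 -0.34  -2.984] | dist 341 ang 40
slide [-18.2 307.2 183.1] dr [ 4.065 -0.34  -2.984] | dist 358 ang 40
```

Call:
step_arm(
  motion=[
    {"slide":[0,10,-5],"dr":[0,0,0],"jaw":5},
    {"slide":[0,30,-20],"dr":[0.2,0,0],"jaw":5},
    {"slide":[0,50,-45],"dr":[0.6,0,0],"jaw":5},
    {"slide":[0,80,-80],"dr":[1.2,0,0],"jaw":5},
    {"slide":[0,109,-93],"dr":[1.86,0,0],"jaw":5},
    {"slide":[0,109,-93],"dr":[1.86,0,0],"jaw":5},
    {"slide":[0,109,-93],"dr":[1.86,0,0],"jaw":5},
    {"slide":[0,109,-93],"dr":[1.86,0,0],"jaw":5},
  ],
)

```text
clock: 4.2
position: [539.1, -40.0, 282.6]
ee_rot: [0.994, -0.07, -0.008, 0.087]
contact_force: [0.1, -0.8, -1.4]
gripper_width: 10.2
grasp_force: 61.2
```

Run:
```python
from h import *
s=arm.read_state();print(s["clock"],s["position"],s["contact_force"],s["gripper_width"],s["joints"])
th=20;r2=leanR(KR,-th);b2=-r2.as_matrix()[:,2];d=200-38
yb=5+114*np.tan(np.radians(th));foot=rk([0,yb+6/np.cos(np.radians(th)),6+6*np.sin(np.radians(th))])
t=foot+b2*d;print(t)
plan(t+[0,0,60],r2)
cv2.imwrite("pics/s1.png",optics.get_image("side"))
```

```text
4.2 [539.139 -39.996 282.614] [ 0.057 -0.848 -1.427] 10.167535485414229 [ 0.321  0.21  -0.119  0.16  -1.326  1.063]
[ 472.676 -363.438  160.282]
slide [-19.9 313.7 118.9] dr [ 3.697 -0.239 -2.977] | dist 336 ang 38
```

Call:
step_arm(
  motion=[
    {"slide":[-20,314,119],"dr":[3.7,-0.24,-2.98],"jaw":5},
    {"slide":[-20,314,119],"dr":[3.7,-0.24,-2.98],"jaw":5},
    {"slide":[-20,314,119],"dr":[3.7,-0.24,-2.98],"jaw":5},
    {"slide":[-20,314,119],"dr":[3.7,-0.24,-2.98],"jaw":5},
    {"slide":[-20,314,119],"dr":[3.7,-0.24,-2.98],"jaw":5},
    {"slide":[-20,314,119],"dr":[3.7,-0.24,-2.98],"jaw":5},
    {"slide":[-20,314,119],"dr":[3.7,-0.24,-2.98],"jaw":5},
    {"slide":[-20,314,119],"dr":[3.7,-0.24,-2.98],"jaw":5},
  ],
)

```text
clock: 5.25
position: [473.2, -364.0, 220.1]
ee_rot: [0.976, 0.133, -0.023, -0.173]
contact_force: [-0.0, 0.1, -2.0]
gripper_width: 9.9
grasp_force: 61.2
```

Run:
```python
from h import *
s=arm.read_state();print(s["clock"],s["position"],s["contact_force"],s["gripper_width"],s["joints"])
th=20;r2=leanR(KR,-th);b2=-r2.as_matrix()[:,2];d=200-38
yb=5+114*np.tan(np.radians(th));foot=rk([0,yb+6/np.cos(np.radians(th)),6+6*np.sin(np.radians(th))])
t=foot+b2*d;print(t)
plan(t+[0,0,60],r2);plan(t,r2)
c=cam("wrist");w=optics.get_image("wrist")
tp=cam("top");a=optics.get_image("top");sd=optics.get_image("side")
cv2.imwrite("pics/w3.png",np.hstack([cv2.resize(w,(400,300)),cv2.resize(sd[100:280,250:490],(400,300))]))
for y,z in((65,24),(77,24),(0,120)): print(y,[proj(c,rk([x,y,z])).round() for x in(-100,100)])
# strip and wall in wrist
for a_,ct,l in blobs(mask(w,(20,180,120),(30,255,255)),300): print("yel",a_,cv2.boxPoints(cv2.minAreaRect(np.argwhere(l)[:,::-1].astype(np.float32))).round().tolist())
```

```text
5.25 [ 473.21  -363.976  220.057] [-0.022  0.101 -2.038] 9.934845641189684 [-0.527  0.497  0.267 -0.244 -1.596  2.393]
[ 472.676 -363.438  160.282]
slide [-0.4 -0.7  0. ] dr [-0.015 -0.014  0.   ] | dist 1 ang 0
slide [-0.5 19.9 56.4] dr [-0.015 -0.014  0.   ] | dist 60 ang 0
65 [array([320., 295.]), array([320.,  94.])]
77 [array([309., 294.]), array([308.,  94.])]
0 [array([357., 355.]), array([366.,  77.])]
yel 996 [[313.0, 94.0], [328.0, 94.0], [328.0, 160.0], [313.0, 160.0]]
```

View pics/w3.png

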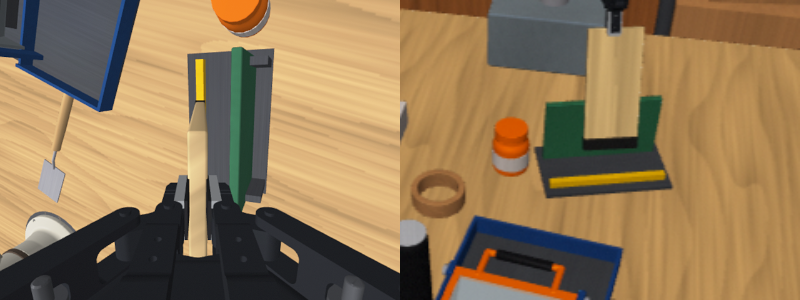

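Wrist view: strip at columns 313-328 and wall front edge about 5 px right of prediction, so the rack lies about 4 mm further out. Side view: board hanging cleanly over the gap.

Call:
step_arm(
  motion=[
    {"slide":[0,4,0],"dr":[0,0,0],"jaw":5},
    {"slide":[0,9,15],"dr":[0,0,0],"jaw":5},
    {"slide":[0,14,28],"dr":[0,0,0],"jaw":5},
    {"slide":[0,18,40],"dr":[0,0,0],"jaw":5},
    {"slide":[0,21,48],"dr":[0,0,0],"jaw":5},
    {"slide":[0,24,54],"dr":[0,0,0],"jaw":5},
    {"slide":[0,24,54],"dr":[0,0,0],"jaw":5},
    {"slide":[0,24,54],"dr":[0,0,0],"jaw":5},
  ],
)

```text
clock: 6.4
position: [474.6, -368.2, 162.8]
ee_rot: [0.976, 0.133, -0.021, -0.172]
contact_force: [-0.2, 0.4, 0.1]
gripper_width: 10.3
grasp_force: 61.4
```

Run:
```python
from h import *
sd=optics.get_image("side");w=optics.get_image("wrist")
cv2.imwrite("pics/w4.png",np.hstack([cv2.resize(w,(400,300)),cv2.resize(sd[130:235,310:450],(400,300))]))
```

```text
(no output)
```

View pics/w4.png

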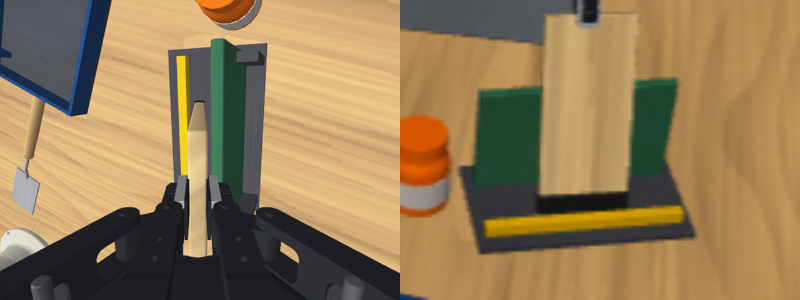

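Foot is between strip and wall, hardly loaded. Press slightly back and down, then release and withdraw along the board.

Call:
step_arm(
  motion=[
    {"slide":[0,2,2],"dr":[0,0,0],"jaw":5},
    {"slide":[0,4,2.5],"dr":[0,0,0],"jaw":5},
    {"slide":[0,4,2.5],"dr":[0,0,0],"jaw":20},
    {"slide":[0,4,2.5],"dr":[0,0,0],"jaw":36},
    {"slide":[0,4,2.5],"dr":[0,0,0],"jaw":36},
    {"slide":[0,4,-15],"dr":[0,0,0],"jaw":36},
    {"slide":[0,4,-60],"dr":[0,0,0],"jaw":36},
    {"slide":[0,4,-100],"dr":[0,0,0],"jaw":36},
  ],
)

```text
clock: 7.5
position: [484.2, -405.1, 256.1]
ee_rot: [0.976, 0.133, -0.022, -0.172]
contact_force: [0.5, -0.7, 0.2]
gripper_width: 35.8
grasp_force: 0.0
```

Run:
```python
from h import *
s=arm.read_state();print(s["clock"],s["position"],s["contact_force"],s["gripper_width"],s["joints"])
sd=optics.get_image("side");tp=optics.get_image("top")
cv2.imwrite("pics/w5.png",np.hstack([cv2.resize(tp[200:380,380:620],(400,300)),cv2.resize(sd[130:235,310:450],(400,300))]))
# bar: black grip in top, between orange arms
bar=st([0,-105,118.5]);print(bar)
for a,ct,l in blobs(mask(tp[200:300,290:330],(0,0,0),(180,255,40)),20): print(a,ct+[290,200],onz(cam("top"),ct+[290,200],123))
m=mask(sd,(0,0,0),(180,255,40))[235:275,295:355]
for a,ct,l in blobs(m,20): print("side",a,ct+[295,235],onz(cam("side"),ct+[295,235],121))
r=leanR(SR,0);plan(bar+[0,0,70],r);plan(bar-[0,0,21],r,(bar+[0,0,70],r))
```

```text
7.5 [ 484.233 -405.066  256.134] [ 0.463 -0.669  0.225] 35.78649245487472 [-0.569  0.545  0.434 -0.236 -1.719  2.406]
[555.024  14.073 118.5  ]
27 [311.667 200.778] [664.22   16.831 123.   ]
187 [313.455 248.636] [556.454  14.193 123.   ]
side 214 [324.009 255.678] [554.758  14.455 121.   ]
slide [ 178.5 -341.1  198. ] dr [-2.421  0.446  2.936] | dist 433 ang 31
slide [ 0. -0. 91.] dr [0. 0. 0.] | dist 91 ang 0
```

View pics/w5.png

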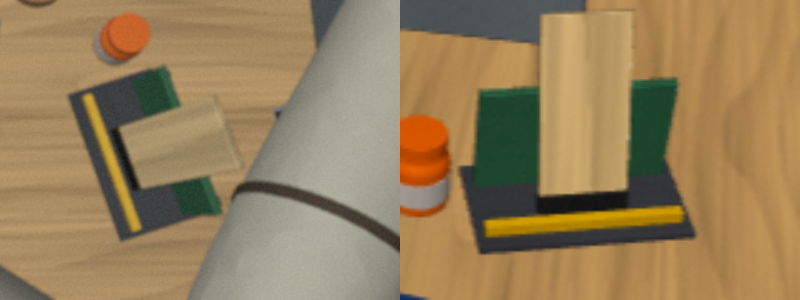

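The board stands in the rack: foot behind the yellow strip and board leaning on the wall's top edge. The bar measured at (555,14) agrees with the station fit.

Call:
step_arm(
  motion=[
    {"slide":[178,-341,188],"dr":[-2.42,0.45,2.94],"jaw":30},
    {"slide":[178,-341,188],"dr":[-2.42,0.45,2.94],"jaw":30},
    {"slide":[178,-341,188],"dr":[-2.42,0.45,2.94],"jaw":30},
    {"slide":[178,-341,188],"dr":[-2.42,0.45,2.94],"jaw":30},
    {"slide":[178,-341,188],"dr":[-2.42,0.45,2.94],"jaw":30},
    {"slide":[178,-341,188],"dr":[-2.42,0.45,2.94],"jaw":30},
    {"slide":[178,-341,188],"dr":[-2.42,0.45,2.94],"jaw":30},
    {"slide":[178,-341,188],"dr":[-2.42,0.45,2.94],"jaw":30},
  ],
)

```text
clock: 8.6
position: [552.7, 17.1, 194.2]
ee_rot: [0.998, -0.069, -0.005, -0.003]
contact_force: [-0.4, -0.7, 0.4]
gripper_width: 29.8
grasp_force: 0.0
```

Run:
```python
from h import *
s=arm.read_state();print(s["clock"],s["position"],s["contact_force"],s["gripper_width"],s["joints"])
bar=st([0,-105,118.5])
r=leanR(SR,0);plan(bar-[0,0,21],r)
for k in range(1,25):
    a=np.radians(1+126*k/24);a0=np.radians(1)
    print(k,(-165*(np.cos(a0)-np.cos(a))).round(1),(-165*(np.sin(a)-np.sin(a0))).round(1),end=' ; ')
```

```text
8.6 [552.714  17.09  194.205] [-0.361 -0.683  0.38 ] 29.80479289332035 [ 0.319  0.276 -0.178 -0.01  -1.123  1.119]
slide [ 3.6  3.2 96.7] dr [-0.038  0.07   0.038] | dist 97 ang 1
1 -1.0 -15.1 ; 2 -3.3 -30.0 ; 3 -7.0 -44.7 ; 4 -12.0 -58.9 ; 5 -18.3 -72.7 ; 6 -25.8 -85.8 ; 7 -34.5 -98.1 ; 8 -44.3 -109.7 ; 9 -55.1 -120.2 ; 10 -66.8 -129.8 ; 11 -79.4 -138.2 ; 12 -92.6 -145.4 ; 13 -106.5 -151.4 ; 14 -120.9 -156.1 ; 15 -135.6 -159.5 ; 16 -150.6 -161.5 ; 17 -165.7 -162.1 ; 18 -180.8 -161.4 ; 19 -195.8 -159.2 ; 20 -210.5 -155.7 ; 21 -224.8 -150.9 ; 22 -238.6 -144.8 ; 23 -251.8 -137.4 ; 24 -264.3 -128.9 ;
```

Call:
step_arm(
  motion=[
    {"slide":[3,3,40],"dr":[0,0,0],"jaw":30},
    {"slide":[3,3,80],"dr":[0,0,0],"jaw":30},
    {"slide":[3,3,96],"dr":[0,0,0],"jaw":30},
    {"slide":[3,3,96],"dr":[0,0,0],"jaw":30},
    {"slide":[3,3,96],"dr":[0,0,0],"jaw":5},
    {"slide":[3,3,96],"dr":[0,0,0],"jaw":5},
    {"slide":[3,3,96],"dr":[0,0,0],"jaw":5},
    {"slide":[3,3,96],"dr":[0,0,0],"jaw":5},
  ],
)

```text
clock: 9.6
position: [555.5, 10.9, 100.3]
ee_rot: [0.997, -0.071, -0.003, -0.003]
contact_force: [0.1, -0.6, 0.0]
gripper_width: 5.1
grasp_force: 0.0
```

Run:
```python
from h import *
s=arm.read_state();print(s["position"],s["gripper_width"],s["grasp_force"])
cv2.imwrite("pics/w6.png",np.hstack([cv2.resize(optics.get_image("wrist"),(400,300)),cv2.resize(optics.get_image("side")[210:360,230:430],(400,300))]))
```

```text
[555.514  10.935 100.293] 5.066452203591324 0.0
```

View pics/w6.png

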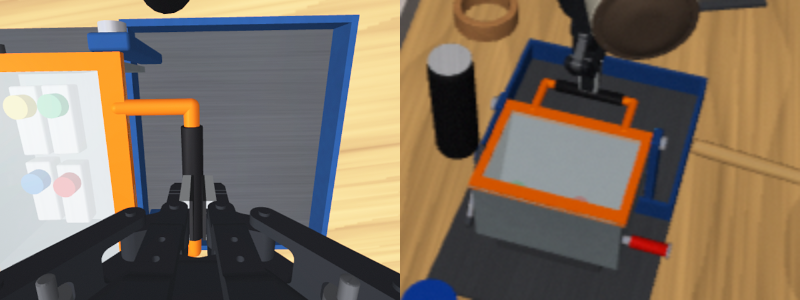

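Run:
```python
from h import *
s=arm.read_state();p=s["position"];r=R.from_quat(s["ee_rot"]);print(p)
sc=cam("side");wc=cam("wrist")
f=lambda q:(proj(sc,q),((proj(sc,q)-[230,210])*2).round())
print("TCP in side",f(p),"bar",f(st([0,-105,118.5])),"bar z118 at tcp xy",f(np.array([p[0],p[1],118])))
print("wrist bar pred",proj(wc,st([30,-105,118.5])),"tcp",proj(wc,p))
w=optics.get_image("wrist");g=cv2.cvtColor(w,cv2.COLOR_BGR2GRAY)
for row in(220,240,260): print(row,g[row,270:345:3])
m=mask(w,(0,0,0),(180,255,45))
```

```text
[555.422  10.907 100.006]
TCP in side (array([323.632, 260.694]), array([187., 101.])) bar (array([323.88 , 256.286]), array([188.,  93.])) bar z118 at tcp xy (array([323.902, 255.406]), array([188.,  91.]))
wrist bar pred [310.605 228.575] tcp [318.282 279.033]
220 [107 107 106 107 107 108 111  36  48  56  57  54  50  46  40  36  30  28
  64 108 109 109 108 107 108]
240 [107 107 107 107 107 108 109  31  46  55  58  52  47  47  41  33  30  27
  47 107 107 108 108 107 106]
260 [109 108 108 108 109 109 109  55  44  54  56  52  48  46  41  35  30  25
  31 111 111 111 112 112 112]
```

The last picture looks as if the bar runs between the pads, yet the width reads 5 mm with no grip force. I'll test with a small lift along the arc.

Call:
step_arm(
  motion=[
    {"slide":[0,0,-8],"dr":[0,0,0],"jaw":5},
    {"slide":[0,-1,-15],"dr":[0,0,0],"jaw":5},
    {"slide":[0,-3,-24],"dr":[0,0,0],"jaw":5},
    {"slide":[0,-3,-30],"dr":[0,0,0],"jaw":5},
    {"slide":[0,-3,-30],"dr":[0,0,0],"jaw":5},
    {"slide":[0,-3,-30],"dr":[0,0,0],"jaw":5},
    {"slide":[0,-3,-30],"dr":[0,0,0],"jaw":5},
    {"slide":[0,-3,-30],"dr":[0,0,0],"jaw":5},
  ],
)

```text
clock: 10.75
position: [555.8, 13.6, 129.6]
ee_rot: [0.997, -0.072, -0.004, -0.003]
contact_force: [0.3, 0.2, -1.0]
gripper_width: 5.3
grasp_force: 0.0
```

Run:
```python
from h import *
s=arm.read_state();print(s["position"],s["gripper_width"],s["grasp_force"],s["contact_force"])
w=optics.get_image("wrist");g=cv2.cvtColor(w,cv2.COLOR_BGR2GRAY)
for row in(220,240,260): print(row,g[row,270:345:3])
sd=optics.get_image("side");hsv=cv2.cvtColor(sd,cv2.COLOR_BGR2HSV)
o=mask(sd,(3,150,80),(15,255,255));o0=mask(cv2.imread("pics/side0.png"),(3,150,80),(15,255,255))
for m in(o,o0):
    ys,xs=np.nonzero(m[225:340,255:370]);print(ys.min()+225,xs.min()+255,xs.max()+255)
```

```text
[555.793  13.559 129.562] 5.348545394304218 0.0 [ 0.343  0.165 -1.008]
220 [107 108 108 108 109 110 108 110 108 110  70  43  58  61  53  49  45  38
  30  26 112 109 108 108 109]
240 [108 108 109 108 109 110 110 110 109 110  95  41  56  60  53  48  43  37
  31  26 102 110 110 109 108]
260 [110 111 111 112 111 111 110 111 112 112 115  38  54  57  51  47  43  35
  30  27  97 112 111 111 111]
225 259 363
225 260 363
```

The bar stayed put and the fingers closed above it: when part-open, the pad tips stand well back of the TCP. I need to go about 14 mm deeper.

Call:
step_arm(
  motion=[
    {"slide":[0,0,-5],"dr":[0,0,0],"jaw":34},
    {"slide":[0,0,-5],"dr":[0,0,0],"jaw":34},
    {"slide":[0,0,20],"dr":[0,0,0],"jaw":34},
    {"slide":[0,0,44],"dr":[0,0,0],"jaw":34},
    {"slide":[0,0,44],"dr":[0,0,0],"jaw":20},
    {"slide":[0,0,44],"dr":[0,0,0],"jaw":3},
    {"slide":[0,0,44],"dr":[0,0,0],"jaw":3},
    {"slide":[0,0,44],"dr":[0,0,0],"jaw":3},
  ],
)

```text
clock: 11.85
position: [555.5, 14.1, 86.1]
ee_rot: [0.997, -0.071, -0.003, -0.003]
contact_force: [-1.6, 2.4, -3.3]
gripper_width: 11.7
grasp_force: 58.5
```

Run:
```python
from h import *
s=arm.read_state();print(s["clock"],s["position"],s["gripper_width"],s["grasp_force"],s["contact_force"])
p0=s["position"];r0=leanR(SR,0);L=118.5-p0[2]
h=np.array([0,60,115.5]);
def pose(deg,lean):
    a=np.radians(deg+1);d=np.array([0,-165*np.cos(a),165*np.sin(a)])-np.array([0,-165,3])
    r=leanR(SR,lean);return p0+[0,0,L]+SR.apply(d)+r.apply([0,0,L]),r
for call in range(3):
    base=pose(call*42,max(0,(call*42-42)*30/84))
    for k in range(1,9):
        a=call*42+k*5.25;plan(*pose(a,max(0,(a-42)*30/84)),base)
```

```text
11.85 [555.546  14.136  86.117] 11.7379791457074 58.526458740234375 [-1.617  2.41  -3.331]
slide [ -0.   -1.  -15.1] dr [0. 0. 0.] | dist 15 ang 0
slide [  0.   -3.3 -30. ] dr [0. 0. 0.] | dist 30 ang 0
slide [  0.   -7.  -44.7] dr [0. 0. 0.] | dist 45 ang 0
slide [ -0.  -12.  -58.9] dr [0. 0. 0.] | dist 60 ang 0
slide [  0.  -18.3 -72.7] dr [0. 0. 0.] | dist 75 ang 0
slide [ -0.  -25.8 -85.8] dr [0. 0. 0.] | dist 90 ang 0
slide [ -0.  -34.5 -98.1] dr [0. 0. 0.] | dist 104 ang 0
slide [   0.   -44.3 -109.7] dr [0. 0. 0.] | dist 118 ang 0
slide [ -0.   -9.7 -10.6] dr [-0.234  0.     0.   ] | dist 14 ang 2
slide [ -0.  -20.4 -20.2] dr [-0.469  0.     0.   ] | dist 29 ang 4
slide [  0.  -31.9 -28.7] dr [-0.703  0.     0.   ] | dist 43 ang 6
slide [ -0.  -44.1 -36. ] dr [-0.938  0.     0.   ] | dist 57 ang 8
slide [  0.  -56.9 -42.2] dr [-1.172 -0.     0.   ] | dist 71 ang 9
slide [ -0.  -70.3 -47.1] dr [-1.406  0.    -0.   ] | dist 85 ang 11
slide [ -0.  -84.  -50.7] dr [-1.641 -0.    -0.   ] | dist 98 ang 13
slide [ -0.  -97.9 -52.9] dr [-1.875  0.     0.   ] | dist 111 ang 15
slide [  0.  -13.4  -4.5] dr [-0.234  0.     0.   ] | dist 14 ang 2
slide [ -0.  -27.1  -7.8] dr [-0.469  0.     0.   ] | dist 28 ang 4
slide [  0.  -41.   -9.7] dr [-0.703  0.     0.   ] | dist 42 ang 6
slide [  0.  -55.1 -10.2] dr [-0.937  0.     0.   ] | dist 56 ang 7
slide [ -0.  -69.1  -9.4] dr [-1.172  0.     0.   ] | dist 70 ang 9
slide [ -0.  -83.   -7.3] dr [-1.406  0.    -0.   ] | dist 83 ang 11
slide [  0.  -96.6  -3.8] dr [-1.641  0.    -0.   ] | dist 97 ang 13
slide [   0.  -109.9    1. ] dr [-1.875  0.     0.   ] | dist 110 ang 15
```

Gripped. Swinging along the arc.

Call:
step_arm(
  motion=[
    {"slide":[0,-1,-15],"dr":[0,0,0],"jaw":3},
    {"slide":[0,-3.3,-30],"dr":[0,0,0],"jaw":3},
    {"slide":[0,-7,-44.7],"dr":[0,0,0],"jaw":3},
    {"slide":[0,-12,-59],"dr":[0,0,0],"jaw":3},
    {"slide":[0,-18.3,-72.7],"dr":[0,0,0],"jaw":3},
    {"slide":[0,-25.8,-85.8],"dr":[0,0,0],"jaw":3},
    {"slide":[0,-34.5,-98],"dr":[0,0,0],"jaw":3},
    {"slide":[0,-44.3,-109.7],"dr":[0,0,0],"jaw":3},
  ],
)

```text
clock: 12.85
position: [561.2, 58.1, 195.7]
ee_rot: [0.997, -0.072, -0.005, -0.004]
contact_force: [-1.5, 5.5, -8.2]
gripper_width: 11.6
grasp_force: 58.5
```

Call:
step_arm(
  motion=[
    {"slide":[0,-9.7,-10.6],"dr":[-0.23,0,0],"jaw":3},
    {"slide":[0,-20.4,-20.2],"dr":[-0.47,0,0],"jaw":3},
    {"slide":[0,-32,-28.7],"dr":[-0.7,0,0],"jaw":3},
    {"slide":[0,-44,-36],"dr":[-0.94,0,0],"jaw":3},
    {"slide":[0,-57,-42.2],"dr":[-1.17,0,0],"jaw":3},
    {"slide":[0,-70.3,-47],"dr":[-1.41,0,0],"jaw":3},
    {"slide":[0,-84,-50.7],"dr":[-1.64,0,0],"jaw":3},
    {"slide":[0,-98,-53],"dr":[-1.88,0,0],"jaw":3},
  ],
)

```text
clock: 13.85
position: [573.4, 153.3, 248.4]
ee_rot: [0.989, -0.071, -0.017, 0.129]
contact_force: [-8.8, 1.4, -6.4]
gripper_width: 11.2
grasp_force: 59.0
```

Call:
step_arm(
  motion=[
    {"slide":[0,-13.4,-4.5],"dr":[-0.23,0,0],"jaw":3},
    {"slide":[0,-27,-7.8],"dr":[-0.47,0,0],"jaw":3},
    {"slide":[0,-41,-9.7],"dr":[-0.7,0,0],"jaw":3},
    {"slide":[0,-55,-10.2],"dr":[-0.94,0,0],"jaw":3},
    {"slide":[0,-69,-9.4],"dr":[-1.17,0,0],"jaw":3},
    {"slide":[0,-83,-7.3],"dr":[-1.41,0,0],"jaw":3},
    {"slide":[0,-96.6,-3.8],"dr":[-1.64,0,0],"jaw":3},
    {"slide":[0,-108,0],"dr":[-1.85,0,0],"jaw":3},
  ],
)

```text
clock: 14.85
position: [586.8, 257.1, 221.3]
ee_rot: [0.964, -0.068, -0.027, 0.256]
contact_force: [-15.1, 1.0, -3.7]
gripper_width: 11.3
grasp_force: 59.1
```

Run:
```python
from h import *
s=arm.read_state();print(s["clock"],s["position"],s["gripper_width"],s["grasp_force"],s["contact_force"],s["joints"])
r=R.from_quat(s["ee_rot"]);b=s["position"]-r.apply([0,0,32]);q=SR.inv().apply(b-S0);print("bar in station",q,"lid deg",180-np.degrees(np.arctan2(q[2]-115.5,q[1]-60)))
```

```text
14.85 [586.8   257.143 221.277] 11.347009142590673 59.133036732673645 [-15.137   0.953  -3.743] [ 0.803  0.603  0.201  0.282 -1.611  0.574]
bar in station [ -2.713 156.022 249.039] lid deg 125.71807649252975
```

Call:
step_arm(
  motion=[
    {"slide":[0,0,0],"dr":[0,0,0],"jaw":20},
    {"slide":[0,0,0],"dr":[0,0,0],"jaw":34},
    {"slide":[0,0,0],"dr":[0,0,0],"jaw":34},
    {"slide":[0,0,-20],"dr":[0,0,0],"jaw":34},
    {"slide":[0,0,-60],"dr":[0,0,0],"jaw":34},
    {"slide":[0,0,-90],"dr":[0,0,0],"jaw":34},
    {"slide":[0,0,-90],"dr":[0,0,0],"jaw":34},
    {"slide":[0,0,-90],"dr":[0,0,0],"jaw":34},
  ],
)

```text
clock: 15.85
position: [598.4, 300.1, 299.9]
ee_rot: [0.965, -0.069, -0.022, 0.254]
contact_force: [-0.2, -0.1, -0.8]
gripper_width: 33.8
grasp_force: 0.0
```

Run:
```python
from h import *
s=arm.read_state();print(s["clock"],s["position"],s["contact_force"],s["joints"])
c=cam("side");sd=optics.get_image("side")
for n,z in(("bar2.2",st([0,157,249])),("hinge",st([0,60,115.5]))): print(n,proj(c,z))
for a,ct,l in blobs(mask(sd,(3,150,80),(15,255,255)),60):
    ys,xs=np.nonzero(l);print(a,ct,xs.min(),xs.max(),ys.min(),ys.max())
for lo,hi in(((0,200,80),(2,255,255)),((176,200,80),(180,255,255))):
  for n in("side","top"):
    for a,ct,l in blobs(mask(optics.get_image(n),lo,hi),20): print("red",n,a,ct,onz(cam(n),ct,65))
al=35;r=leanR(SR,0,al);peg=st([-108,40,65]);print(r.as_matrix()[:,2],peg)
L=30;tcp=peg+r.apply([0,0,L]);h=tcp-r.apply([0,0,90])
plan(h,r);plan(tcp,r,(h,r))
```

```text
15.85 [598.434 300.138 299.92 ] [-0.153 -0.147 -0.838] [ 0.833  0.635  0.45   0.282 -1.818  0.605]
bar2.2 [282.961 311.402]
hinge [300.896 313.423]
10227 [277.745  51.402] 225 333 0 126
727 [351.968  17.898] 341 364 0 45
4990 [390.888  55.658] 353 424 0 120
13601 [485.461  64.258] 412 555 0 132
485 [316.161 182.245] 305 327 170 194
600 [272.432 215.74 ] 257 288 202 230
red side 51 [319.412 311.784] [545.944 130.168  65.   ]
red top 41 [245.317 292.   ] [468.839 172.075  65.   ]
[ 0.568 -0.082 -0.819] [468.809 172.995  65.   ]
slide [-143.    33.6  233.7] dr [3.578 4.333 1.14 ] | dist 276 ang 46
slide [-0.  0. 90.] dr [0. 0. 0.] | dist 90 ang 0
```

Run:
```python
from h import *
r=leanR(SR,0,30);peg=st([-116,40,65])
tcp=peg+r.apply([0,0,30]);m=st([-190,120,290])
a=plan(m,r);b=plan(tcp-r.apply([0,0,80]),r,a);plan(tcp,r,b)
```

```text
slide [-192.    50.6   41.6] dr [3.609 3.722 0.979] | dist 203 ang 42
slide [-48.4  80.  181.9] dr [0. 0. 0.] | dist 204 ang 0
slide [-0. -0. 80.] dr [0. 0. 0.] | dist 80 ang 0
```

Call:
step_arm(
  motion=[
    {"slide":[-192,50,41],"dr":[3.6,3.72,0.98],"jaw":40},
    {"slide":[-192,50,41],"dr":[3.6,3.72,0.98],"jaw":40},
    {"slide":[-192,50,41],"dr":[3.6,3.72,0.98],"jaw":40},
    {"slide":[-192,50,41],"dr":[3.6,3.72,0.98],"jaw":40},
    {"slide":[-192,50,41],"dr":[3.6,3.72,0.98],"jaw":40},
    {"slide":[-192,50,41],"dr":[3.6,3.72,0.98],"jaw":40},
    {"slide":[-192,50,41],"dr":[3.6,3.72,0.98],"jaw":40},
    {"slide":[-192,50,41],"dr":[3.6,3.72,0.98],"jaw":40},
  ],
)

```text
clock: 17.1
position: [400.3, 266.4, 291.0]
ee_rot: [0.963, -0.07, 0.258, 0.019]
contact_force: [-0.1, -0.6, 0.5]
gripper_width: 39.8
grasp_force: 0.0
```

Run:
```python
from h import *
s=arm.read_state();print(s["clock"],s["position"],s["contact_force"],s["joints"])
r=leanR(SR,0,30);peg=st([-116,40,65])
tcp=peg+r.apply([0,0,30]);b=plan(tcp-r.apply([0,0,80]),r)
w=optics.get_image("wrist");c=cam("wrist");print("peg pred",proj(c,peg))
for lo,hi in(((0,180,80),(2,255,255)),((176,180,80),(180,255,255))):
    for a,ct,l in blobs(mask(w,lo,hi),50):
        ys,xs=np.nonzero(l);print("red",a,ct,xs.min(),xs.max(),ys.min(),ys.max(),onz(c,ct,65),SR.inv().apply(onz(c,ct,65)-S0))
tp=optics.get_image("top");t=cam("top");print("bar open pred",proj(t,st([0,157,249])))
for a,ct,l in blobs(mask(tp,(3,150,80),(15,255,255)),40): print("or",a,ct)
```

```text
17.1 [400.308 266.44  290.988] [-0.129 -0.58   0.533] [ 1.228 -0.09  -0.67   0.632 -0.98  -0.159]
slide [-49.6  82.7 182.3] dr [ 0.003 -0.002 -0.01 ] | dist 206 ang 0
peg pred [392.918 240.799]
red 269 [412.234 163.227] 403 421 154 172 [547.126 134.549  65.   ] [-25.     13.117  65.   ]
red 410 [393.551 233.756] 387 400 217 251 [468.521 171.919  65.   ] [-108.132   38.893   65.   ]
bar open pred [175.755 221.903]
or 54 [332.093 144.5  ]
or 71 [305.831 146.521]
or 63 [320.175 147.619]
or 183 [282.049 153.049]
or 1205 [208.375 233.943]
or 642 [454.678 221.26 ]
```

Peg is at station (-108, 39), as modelled. The top view's orange frame has moved to (208,234), so the lid stays open.

Call:
step_arm(
  motion=[
    {"slide":[-49.5,83,140],"dr":[0,0,0],"jaw":36},
    {"slide":[-49.5,83,140],"dr":[0,0,0],"jaw":36},
    {"slide":[-49.5,83,180],"dr":[0,0,0],"jaw":36},
    {"slide":[-49.5,83,180],"dr":[0,0,0],"jaw":36},
    {"slide":[-49.5,83,200],"dr":[0,0,0],"jaw":36},
    {"slide":[-49.5,83,230],"dr":[0,0,0],"jaw":36},
    {"slide":[-49.5,83,262],"dr":[0,0,0],"jaw":36},
    {"slide":[-49.5,83,262],"dr":[0,0,0],"jaw":36},
  ],
)

```text
clock: 18.2
position: [475.8, 179.7, 59.5]
ee_rot: [0.966, -0.074, 0.245, 0.034]
contact_force: [-0.3, 0.3, 0.2]
gripper_width: 35.9
grasp_force: 0.0
```

Call:
step_arm(
  motion=[
    {"slide":[0,0,0],"dr":[0,0,0],"jaw":36},
    {"slide":[0,0,0],"dr":[0,0,0],"jaw":20},
    {"slide":[0,0,0],"dr":[0,0,0],"jaw":3},
    {"slide":[0,0,0],"dr":[0,0,0],"jaw":3},
    {"slide":[0,0,0],"dr":[0,0,0],"jaw":3},
    {"slide":[0,0,0],"dr":[0,0,0],"jaw":3},
    {"slide":[0,0,0],"dr":[0,0,0],"jaw":3},
    {"slide":[0,0,0],"dr":[0,0,0],"jaw":3},
  ],
)

```text
clock: 19.2
position: [474.5, 181.4, 61.3]
ee_rot: [0.966, -0.073, 0.247, 0.032]
contact_force: [0.5, 0.0, 0.1]
gripper_width: 3.2
grasp_force: 0.0
```

Run:
```python
from h import *
s=arm.read_state();print(s["clock"],s["position"],s["contact_force"],s["gripper_width"],s["grasp_force"],s["joints"])
r=R.from_quat(s["ee_rot"]);print("peg est st",SR.inv().apply(s["position"]-r.apply([0,0,30])-S0))
r0=leanR(SR,0,30)
def d(deg):
    a=np.radians(deg)+np.arctan2(-50,100);return SR.apply([0,111.8*np.cos(a)-100,111.8*np.sin(a)+50])
N=32;A=120
for k in range(1,N+1):
    call=(k-1)//8;print(k,r0.inv().apply(d(A*k/N)-d(A*call*8/N)).round(1))
```

```text
19.2 [474.508 181.411  61.331] [0.466 0.021 0.141] 3.236937567961199 0.0 [ 0.392  0.226 -1.066  2.052 -0.311 -0.985]
peg est st [-117.998   50.048   87.612]
1 [ 3.3 -3.1 -5.8]
2 [  6.7  -5.7 -11.7]
3 [ 10.2  -7.8 -17.7]
4 [ 13.8  -9.5 -23.9]
5 [ 17.4 -10.8 -30.1]
6 [ 21.  -11.5 -36.4]
7 [ 24.7 -11.8 -42.8]
8 [ 28.3 -11.6 -49.1]
9 [ 3.6  0.7 -6.3]
10 [  7.3   1.8 -12.6]
11 [ 10.8   3.5 -18.7]
12 [ 14.3   5.5 -24.8]
13 [ 17.8   8.1 -30.8]
14 [ 21.1  11.1 -36.5]
15 [ 24.3  14.5 -42.1]
16 [ 27.5  18.3 -47.5]
17 [ 3.   4.2 -5.2]
18 [  5.8   8.8 -10.1]
19 [  8.5  13.8 -14.7]
20 [ 11.   19.1 -19.1]
21 [ 13.4  24.8 -23.1]
22 [ 15.5  30.7 -26.9]
23 [ 17.5  36.9 -30.2]
24 [ 19.2  43.3 -33.3]
25 [ 1.5  6.6 -2.6]
26 [ 2.8 13.5 -4.9]
27 [ 3.9 20.5 -6.8]
28 [ 4.8 27.6 -8.3]
29 [ 5.4 34.8 -9.3]
30 [  5.8  42.1 -10. ]
31 [  5.9  49.4 -10.2]
32 [  5.8  56.7 -10. ]
```

The arm ran into joint limits (j3 at -1.07, j4 at 2.05), so the pose was not reached and the fingers closed short. I'll fit the arm's kinematics from the recorded poses to choose a reachable lean.

```bash
cat > kin.py <<'E'
from h import *
from scipy.optimize import least_squares
J=np.array([[1.5476,.3855,.0068,-.0004,-1.194,-.2586],[.87,.29,-.175,.226,-1.482,.495],[.52,.389,-.334,.372,-1.152,.703],[.321,.21,-.119,.16,-1.326,1.063],[-.527,.497,.267,-.244,-1.596,2.393],[-.569,.545,.434,-.236,-1.719,2.406],[.319,.276,-.178,-.01,-1.123,1.119],[.803,.603,.201,.282,-1.611,.574],[.833,.635,.45,.282,-1.818,.605],[1.228,-.09,-.67,.632,-.98,-.159],[.392,.226,-1.066,2.052,-.311,-.985]])
P=np.array([[173.6,599.8,204.6],[457.6,188.8,251],[548.5,18.6,154.4],[539.1,-40,282.6],[473.2,-364,220.1],[484.2,-405.1,256.1],[552.7,17.1,194.2],[586.8,257.1,221.3],[598.4,300.1,299.9],[400.3,266.4,291],[474.5,181.4,61.3]])
Q=[[.9901,-.1405,0,.001],[.974,-.069,-.015,.215],[.974,-.07,-.015,.215],[.994,-.07,-.008,.087],[.976,.133,-.023,-.173],[.976,.133,-.022,-.172],[.998,-.069,-.005,-.003],[.964,-.068,-.027,.256],[.965,-.069,-.022,.254],[.963,-.07,.258,.019],[.966,-.073,.247,.032]]
RX=lambda a:R.from_rotvec([a,0,0])
RY=lambda a:R.from_rotvec([0,a,0])
RZ=lambda a:R.from_rotvec([0,0,a])
def fk(q,g,E=None):
    h,a1,L2,a3,L4,L6=g
    r1=RZ(q[0]);p=np.array([0,0,h])+r1.apply([a1,0,0]);r=r1*RY(q[1]);p=p+r.apply([0,0,L2]);r=r*RY(q[2]);p=p+r.apply([0,0,a3])+r.apply([L4,0,0])
    r=r*RX(q[3])*RY(-q[4]);p=p+r.apply([L6,0,0]);r=r*RX(q[5])
    return p,(r*E if E is not None else r)
def fitg():
    f=lambda g:np.concatenate([fk(q,g)[0]-p for q,p in zip(J,P)])
    s=least_squares(f,[300,50,350,30,350,250],loss="soft_l1",f_scale=3);return s.x,f(s.x).reshape(-1,3)
g,res=fitg()
E=R.concatenate([fk(q,g)[1].inv()*R.from_quat(o) for q,o in zip(J,Q)]);Em=E.mean();Eres=np.degrees((Em.inv()*E).magnitude())
LO=np.array([-3.14,-1.21,-1.07,-3.16,-2.99,-3.1]);HI=np.array([3.14,2.06,1.41,2.05,-.16,3.1])
def ik(p,r,q0s=J):
    best=None
    for q0 in q0s:
        def f(q):
            a,b=fk(q,g,Em);return np.r_[(a-p)/1.,(b.inv()*r).as_rotvec()*200]
        s=least_squares(f,np.clip(q0,LO+.01,HI-.01),bounds=(LO,HI))
        m=min((s.x-LO).min(),(HI-s.x).min())
        if s.cost<1 and(best is None or m>best[1]):best=(s.x,m)
    return best
E
python3 - <<'E'
from kin import *
print(g);print(res.round(1).tolist());print(Em.as_matrix(),Eres.round(1))
E
```

```text
[  63.351  548.055  137.986  -58.358    1.845 -122.371]
[[-160.2, -18.7, 54.3], [-59.2, 241.1, 5.6], [-46.6, 221.9, 85.0], [-7.0, 197.0, -23.2], [111.4, 58.0, 4.7], [103.8, 62.6, -58.2], [-40.4, 153.3, 58.6], [-94.5, 203.8, -8.2], [-107.2, 191.2, -127.6], [-185.3, 157.3, -118.8], [54.6, 1.4, 0.6]]
[[-0.187 -0.626  0.757]
 [-0.427 -0.642 -0.636]
 [ 0.885 -0.442 -0.147]] [ 97.2   8.8  37.4  66.  134.9 128.8  72.2  50.8  79.2  61.9 104.5]
```

```bash
python3 - <<'E'
s=open('kin.py').read()
s=s.replace("h,a1,L2,a3,L4,L6=g","h,a1,L2,a3,L4,L6,dl=g").replace("RY(q[2]);p=p+r.apply([0,0,a3])+r.apply([L4,0,0])","RY(-q[2]);p=p+r.apply([L4,dl,a3])")
s=s.replace("RX(q[3])","RX(S4*q[3])").replace("RX(q[5])","RX(-q[5])").replace("[300,50,350,30,350,250]","[300,50,350,30,350,250,-150]").replace("def fk","S4=1\ndef fk")
open('kin.py','w').write(s)
E
for v in 1 -1; do sed -i "s/^S4=.*/S4=$v/" kin.py
python3 - <<'E'
from kin import *
print(g,np.abs(res).max(1).round(1),Eres.round(1))
E
done
```

```text
[-170.357  292.527  158.599  137.746  123.316 -181.391 -165.956] [ 85.8 117.2  74.8  28.7  47.   80.5  39.1  42.   72.   98.7 218.9] [ 20.6   7.5  27.3  15.4  24.3  23.4  21.3  14.2  16.3  57.6 128.6]
[ 113.321   62.168  547.872   35.005  350.578  291.476 -158.052] [ 27.8   6.8   4.7   4.2  55.3  47.9  32.5  14.5  29.3  47.2 235.8] [0.  0.1 0.  0.1 0.1 0.1 0.1 0.  0.1 0.1 0.1]
```

```bash
python3 - <<'E'
s=open('kin.py').read()
i=s.index("S4=-1");j=s.index("E=R.conc")
s=s[:i]+'''def frames(q):
    f=[R.identity()];
    for r in(RZ(q[0]),RY(q[1]),RY(-q[2]),RX(-q[3]),RY(-q[4]),RX(-q[5])): f.append(f[-1]*r)
    return f
def fk(q,g,E=None):
    f=frames(q);return sum(a.apply(v) for a,v in zip(f,g)),(f[-1]*E if E is not None else f[-1])
A=np.vstack([np.hstack([a.as_matrix() for a in frames(q)]) for q in J])
lam=2e-2
g=np.linalg.solve(A.T@A+lam**2*np.eye(21),A.T@P.ravel()).reshape(7,3)
res=(A@g.ravel()-P.ravel()).reshape(-1,3)
'''+s[j:]
open('kin.py','w').write(s)
E
python3 - <<'E'
from kin import *
print(g,np.abs(res).max(1).round(1),Eres.round(1))
E
```

```text
[[ -0.097  -0.167  80.133]
 [  0.094   0.097  80.133]
 [ -1.074   0.097 563.86 ]
 [210.842   0.097   1.567]
 [210.842 -79.966  -1.598]
 [161.138 -79.966   1.216]
 [161.138  -0.12   -0.089]] [0.5 0.1 0.2 0.2 0.3 0.  0.2 0.1 0.2 0.2 0.1] [0.  0.1 0.  0.1 0.1 0.1 0.1 0.  0.1 0.1 0.1]
```

The fit is now sub-mm (UR-like arm). Searching reachable leans for the peg over the whole tip arc.

```bash
cat >> kin.py <<'E'
def pegR(lean,al,flip=0): return SR*R.from_euler('x',-lean,degrees=True)*R.from_euler('y',-al,degrees=True)*R.from_euler('x',180,degrees=True)*R.from_euler('z',180*flip,degrees=True)
def pegP(deg,gx=-116):
    a=np.radians(deg)+np.arctan2(-50,100);return st([gx,-60+111.8*np.cos(a),115+111.8*np.sin(a)])
def ptcp(deg,lean,al,flip=0,L=30): r=pegR(lean,al,flip);return pegP(deg)+r.apply([0,0,L]),r
E
timeout 500 python3 - <<'E'
from kin import *
for flip in(0,1):
  for al in(25,32,40):
    for lean in(-40,-20,0,20,40):
        o=[]
        for deg in(0,60,120):
            b=ik(*ptcp(deg,lean,al,flip),q0s=J[[0,2,9,10]]);o.append(None if b is None else (round(b[1],2),b[0].round(2).tolist()))
        if any(x is not None for x in o): print(flip,al,lean,o)
E
```

```text
0 25 -40 [(np.float64(0.33), [0.08, 0.32, -0.58, -1.55, -0.49, 2.56]), (np.float64(0.24), [0.34, 0.04, -0.55, -0.98, -0.4, 1.73]), (np.float64(0.52), [0.06, -0.06, -0.51, -0.89, -0.68, 1.79])]
0 25 -20 [None, None, (np.float64(0.22), [0.53, -0.14, -0.78, 0.05, -0.38, 0.78])]
0 25 0 [None, (np.float64(0.15), [0.78, 0.06, -0.92, 0.85, -0.47, -0.1]), (np.float64(0.19), [0.67, -0.1, -0.88, 0.6, -0.57, 0.29])]
0 25 20 [(np.float64(0.11), [0.81, 0.36, -0.96, 1.19, -0.6, -0.42]), (np.float64(0.27), [0.92, 0.18, -0.8, 0.78, -0.83, -0.03]), (np.float64(0.21), [0.79, 0.01, -0.86, 0.76, -0.87, 0.16])]
0 25 40 [(np.float64(0.25), [0.98, 0.52, -0.82, 0.91, -0.93, -0.21]), (np.float64(0.36), [1.01, 0.34, -0.71, 0.76, -1.13, 0.03]), (np.float64(0.24), [0.89, 0.15, -0.83, 0.82, -1.13, 0.13])]
0 32 -40 [(np.float64(0.13), [-0.03, 0.34, -0.67, -1.87, -0.53, 2.97]), (np.float64(0.08), [0.37, 0.02, -0.59, -1.09, -0.24, 1.83]), (np.float64(0.36), [0.1, -0.1, -0.57, -0.95, -0.52, 1.83])]
0 32 0 [None, (np.float64(0.02), [0.62, 0.04, -1.05, 1.42, -0.38, -0.52]), (np.float64(0.04), [0.58, -0.13, -1.03, 1.01
[... 1029 characters left out ...]
 25 20 [(np.float64(0.11), [0.81, 0.36, -0.96, 1.18, -0.6, 2.72]), None, (np.float64(0.12), [0.79, 0.01, -0.86, 0.76, -0.87, -2.98])]
1 25 40 [None, None, (np.float64(0.08), [0.89, 0.15, -0.83, 0.82, -1.13, -3.02])]
1 32 0 [None, (np.float64(0.03), [0.62, 0.04, -1.04, 1.41, -0.38, 2.62]), (np.float64(0.0), [0.58, -0.13, -1.03, 1.01, -0.43, 3.1])]
1 32 20 [(np.float64(0.02), [0.73, 0.36, -1.05, 1.55, -0.63, 2.45]), (np.float64(0.16), [0.91, 0.16, -0.91, 1.02, -0.79, 2.91]), (np.float64(0.0), [0.77, -0.03, -0.98, 1.0, -0.79, 3.1])]
1 40 -20 [(np.float64(0.19), [-0.05, 0.32, -0.88, -2.62, -0.42, 0.79]), None, None]
1 40 20 [None, (np.float64(0.04), [0.85, 0.15, -1.03, 1.35, -0.77, 2.65]), None]
```

```bash
timeout 500 python3 - <<'E'
from kin import *
al,lean=28,35
t,r=ptcp(0,lean,al);h=t-r.apply([0,0,110]);hh=t-r.apply([0,0,110])+[0,0,60]
for p in(h,hh): print(p,ik(p,r,J[[2,9]]))
s=arm.read_state();cur=(s["position"],R.from_quat(s["ee_rot"]))
m=np.array([420,230,200.]);rm=pegR(20,28);print(ik(m,rm,J[[9,2]]))
up=s["position"]+[-25,20,60];ru=pegR(8,28);print(ik(up,ru,J[[9,10]]))
a=plan(up,ru,cur);b=plan(m,rm,a);b=plan(h,r,b);plan(t,r,b)
for d in range(0,121,15):
    q=ik(*ptcp(d,lean,al),q0s=J[[9]]);print(d,q[0].round(2),round(q[1],2))
E
```

```text
[429.496 219.591 122.863] (array([ 1.165,  0.372, -0.735,  0.731, -1.067, -0.144]), np.float64(0.33545572412232516))
[429.496 219.591 182.863] (array([ 1.177,  0.29 , -0.659,  0.675, -1.192, -0.036]), np.float64(0.41075970189827404))
(array([ 1.171,  0.139, -0.71 ,  0.664, -1.037, -0.094]), np.float64(0.3602834145618242))
(array([ 0.917,  0.145, -0.96 ,  1.029, -0.58 , -0.366]), np.float64(0.11033603314861329))
slide [  4.7 -14.2 -66.3] dr [-0.664 -0.09  -0.479] | dist 68 ang 7
slide [  8.8 -12.9 -87.4] dr [-1.324  0.    -0.704] | dist 89 ang 12
slide [-25.9 -18.   71.8] dr [-1.656 -0.    -0.88 ] | dist 78 ang 15
slide [  0.   0. 110.] dr [0. 0. 0.] | dist 110 ang 0
0 [ 0.94  0.47 -0.9   1.06 -0.85 -0.34] 0.17
15 [ 0.97  0.44 -0.85  0.97 -0.9  -0.25] 0.22
30 [ 0.99  0.39 -0.81  0.9  -0.95 -0.17] 0.26
45 [ 1.    0.34 -0.79  0.86 -1.   -0.1 ] 0.28
60 [ 0.99  0.29 -0.78  0.84 -1.04 -0.05] 0.29
75 [ 0.98  0.24 -0.79  0.83 -1.06 -0.  ] 0.28
90 [ 0.95  0.18 -0.81  0.83 -1.08  0.03] 0.26
105 [ 0.92  0.14 -0.84  0.85 -1.07  0.06] 0.23
120 [ 0.87  0.1  -0.88  0.88 -1.05  0.07] 0.19
```

Good margins with a 28° lean back and 35° sideways. Backing off first.

Call:
step_arm(
  motion=[
    {"slide":[0,0,-25],"dr":[0,0,0],"jaw":10},
    {"slide":[5,-14,-66],"dr":[-0.66,-0.09,-0.48],"jaw":20},
    {"slide":[5,-14,-66],"dr":[-0.66,-0.09,-0.48],"jaw":36},
    {"slide":[14,-27,-150],"dr":[-1.99,-0.09,-1.18],"jaw":36},
    {"slide":[14,-27,-150],"dr":[-1.99,-0.09,-1.18],"jaw":36},
    {"slide":[14,-27,-150],"dr":[-1.99,-0.09,-1.18],"jaw":36},
    {"slide":[14,-27,-150],"dr":[-1.99,-0.09,-1.18],"jaw":36},
    {"slide":[14,-27,-150],"dr":[-1.99,-0.09,-1.18],"jaw":36},
  ],
)

```text
clock: 20.2
position: [420.2, 218.8, 197.7]
ee_rot: [0.956, -0.028, 0.224, 0.187]
contact_force: [-0.3, -0.4, 0.2]
gripper_width: 35.9
grasp_force: 0.0
```

Run:
```python
from kin import *
s=arm.read_state();print(s["clock"],s["position"],s["contact_force"],s["gripper_width"],s["joints"])
t,r=ptcp(0,35,28);h=t-r.apply([0,0,110]);plan(h,r)
w=optics.get_image("wrist");c=cam("wrist")
for a,ct,l in blobs(mask(w,(0,180,80),(2,255,255)),50): print("red",a,ct,SR.inv().apply(onz(c,ct,65)-S0))
```

```text
20.2 [420.191 218.752 197.749] [-0.329 -0.403  0.182] 35.90257219557148 [ 1.158  0.131 -0.729  0.67  -1.028 -0.093]
slide [-24.5 -27.8  65.7] dr [-1.63   0.025 -0.891] | dist 75 ang 15
red 430 [332.698 144.726] [-24.865  13.627  65.   ]
red 687 [306.121 231.409] [-108.234   39.307   65.   ]
```

Call:
step_arm(
  motion=[
    {"slide":[-24.5,-28,65],"dr":[-1.63,0.02,-0.89],"jaw":36},
    {"slide":[-24.5,-28,65],"dr":[-1.63,0.02,-0.89],"jaw":36},
    {"slide":[-24.5,-28,65],"dr":[-1.63,0.02,-0.89],"jaw":36},
    {"slide":[-24.5,-28,65],"dr":[-1.63,0.02,-0.89],"jaw":36},
    {"slide":[-24.5,-28,65],"dr":[-1.63,0.02,-0.89],"jaw":36},
    {"slide":[-24.5,-28,65],"dr":[-1.63,0.02,-0.89],"jaw":36},
    {"slide":[-24.5,-28,65],"dr":[-1.63,0.02,-0.89],"jaw":36},
    {"slide":[-24.5,-28,65],"dr":[-1.63,0.02,-0.89],"jaw":36},
  ],
)

```text
clock: 21.25
position: [429.1, 222.7, 124.8]
ee_rot: [0.929, 0.007, 0.21, 0.306]
contact_force: [0.6, 0.9, -0.3]
gripper_width: 36.3
grasp_force: 0.0
```

Run:
```python
from kin import *
s=arm.read_state();print(s["clock"],s["position"],s["contact_force"],s["gripper_width"],s["joints"])
t,r=ptcp(0,35,28);plan(t,r)
w=optics.get_image("wrist");c=cam("wrist")
for a,ct,l in blobs(mask(w,(0,180,80),(2,255,255)),50): print("red",a,ct,SR.inv().apply(onz(c,ct,65)-S0))
N=32;A=120
for k in range(1,N+1):
    cl=(k-1)//8;print(k,r.inv().apply(pegP(A*k/N)-pegP(A*cl*8/N)).round(1).tolist(),end=' ')
```

```text
21.25 [429.146 222.673 124.825] [ 0.552  0.871 -0.282] 36.33002778008896 [ 1.169  0.371 -0.729  0.728 -1.07  -0.141]
slide [ -1.    1.8 113.3] dr [-0.027 -0.009 -0.003] | dist 113 ang 0
red 234 [354.368 122.073] [-23.      7.069  65.   ]
red 1105 [320.39  222.913] [-108.65    39.734   65.   ]
1 [3.4, 1.3, -6.4] 2 [6.7, 3.1, -12.6] 3 [10.0, 5.3, -18.8] 4 [13.2, 8.0, -24.8] 5 [16.3, 11.1, -30.6] 6 [19.3, 14.7, -36.3] 7 [22.2, 18.7, -41.7] 8 [24.9, 23.0, -46.9] 9 [2.6, 4.7, -4.9] 10 [5.1, 9.8, -9.6] 11 [7.4, 15.2, -13.9] 12 [9.5, 21.0, -17.9] 13 [11.5, 27.0, -21.6] 14 [13.2, 33.3, -24.9] 15 [14.8, 39.8, -27.9] 16 [16.2, 46.5, -30.4] 17 [1.2, 6.9, -2.2] 18 [2.1, 13.9, -4.0] 19 [2.8, 21.1, -5.3] 20 [3.3, 28.3, -6.3] 21 [3.6, 35.6, -6.8] 22 [3.7, 42.9, -6.9] 23 [3.5, 50.2, -6.6] 24 [3.1, 57.5, -5.8] 25 [-0.6, 7.2, 1.2] 26 [-1.4, 14.3, 2.7] 27 [-2.5, 21.3, 4.7] 28 [-3.8, 28.1, 7.1] 29 [-5.2, 34.7, 9.8] 30 [-6.9, 41.1, 13.0] 31 [-8.8, 47.2, 16.5] 32 [-10.8, 53.1, 20.3]
```

Call:
step_arm(
  motion=[
    {"slide":[-1,1.8,40],"dr":[0,0,0],"jaw":36},
    {"slide":[-1,1.8,80],"dr":[0,0,0],"jaw":36},
    {"slide":[-1,1.8,112],"dr":[0,0,0],"jaw":36},
    {"slide":[-1,1.8,112],"dr":[0,0,0],"jaw":30},
    {"slide":[-1,1.8,112],"dr":[0,0,0],"jaw":3},
    {"slide":[-1,1.8,112],"dr":[0,0,0],"jaw":3},
    {"slide":[-1,1.8,112],"dr":[0,0,0],"jaw":3},
    {"slide":[-1,1.8,112],"dr":[0,0,0],"jaw":3},
  ],
)

```text
clock: 22.3
position: [472.1, 156.9, 45.4]
ee_rot: [0.928, 0.006, 0.21, 0.307]
contact_force: [2.9, -5.2, 1.0]
gripper_width: 11.0
grasp_force: 58.5
```

Peg gripped. Tipping.

Call:
step_arm(
  motion=[
    {"slide":[3.4,1.3,-6.4],"dr":[0,0,0],"jaw":3},
    {"slide":[6.7,3.1,-12.6],"dr":[0,0,0],"jaw":3},
    {"slide":[10,5.3,-18.8],"dr":[0,0,0],"jaw":3},
    {"slide":[13.2,8,-24.8],"dr":[0,0,0],"jaw":3},
    {"slide":[16.3,11.1,-30.6],"dr":[0,0,0],"jaw":3},
    {"slide":[19.3,14.7,-36.3],"dr":[0,0,0],"jaw":3},
    {"slide":[22.2,18.7,-41.7],"dr":[0,0,0],"jaw":3},
    {"slide":[25,23,-47],"dr":[0,0,0],"jaw":3},
  ],
)

```text
clock: 23.3
position: [473.4, 168.6, 100.8]
ee_rot: [0.929, 0.007, 0.209, 0.306]
contact_force: [11.2, -7.2, -9.0]
gripper_width: 10.7
grasp_force: 59.1
```

Call:
step_arm(
  motion=[
    {"slide":[2.6,4.7,-4.9],"dr":[0,0,0],"jaw":3},
    {"slide":[5.1,9.8,-9.6],"dr":[0,0,0],"jaw":3},
    {"slide":[7.4,15.2,-13.9],"dr":[0,0,0],"jaw":3},
    {"slide":[9.5,21,-17.9],"dr":[0,0,0],"jaw":3},
    {"slide":[11.5,27,-21.6],"dr":[0,0,0],"jaw":3},
    {"slide":[13.2,33.3,-24.9],"dr":[0,0,0],"jaw":3},
    {"slide":[14.8,39.8,-27.9],"dr":[0,0,0],"jaw":3},
    {"slide":[16.2,46.5,-30.4],"dr":[0,0,0],"jaw":3},
  ],
)

```text
clock: 24.3
position: [471.3, 151.6, 155.2]
ee_rot: [0.929, 0.007, 0.209, 0.305]
contact_force: [11.4, -4.6, -9.3]
gripper_width: 11.1
grasp_force: 59.0
```

```bash
cat > tipchk.py <<'E'
from kin import *
s=arm.read_state();print(s["clock"],s["position"],s["contact_force"],s["gripper_width"],s["joints"])
q=SR.inv().apply(s["position"]-R.from_quat(s["ee_rot"]).apply([0,0,30])-S0);d=q-[0,-60,115]
print("peg st",q,"tip deg",np.degrees(np.arctan2(d[2],d[1]))+26.57,"radius",np.hypot(d[1],d[2]))
E
python3 tipchk.py
```

```text
24.3 [471.268 151.572 155.217] [11.413 -4.624 -9.316] 11.06753727128051 [ 0.996  0.287 -0.78   0.834 -1.034 -0.047]
peg st [-116.608   34.188  177.012] tip deg 59.93057800888896 radius 112.76886902827967
```

Tracking the arc well at 60°.

Call:
step_arm(
  motion=[
    {"slide":[1.2,6.9,-2.2],"dr":[0,0,0],"jaw":3},
    {"slide":[2.1,13.9,-4],"dr":[0,0,0],"jaw":3},
    {"slide":[2.8,21.1,-5.3],"dr":[0,0,0],"jaw":3},
    {"slide":[3.3,28.3,-6.3],"dr":[0,0,0],"jaw":3},
    {"slide":[3.6,35.6,-6.8],"dr":[0,0,0],"jaw":3},
    {"slide":[3.7,42.9,-6.9],"dr":[0,0,0],"jaw":3},
    {"slide":[3.5,50.2,-6.6],"dr":[0,0,0],"jaw":3},
    {"slide":[3.1,57.5,-5.8],"dr":[0,0,0],"jaw":3},
  ],
)

```text
clock: 25.3
position: [466.0, 110.1, 194.1]
ee_rot: [0.929, 0.008, 0.211, 0.303]
contact_force: [12.6, -2.2, -6.6]
gripper_width: 10.6
grasp_force: 59.5
```

Call:
step_arm(
  motion=[
    {"slide":[-0.6,7.2,1.2],"dr":[0,0,0],"jaw":3},
    {"slide":[-1.4,14.3,2.7],"dr":[0,0,0],"jaw":3},
    {"slide":[-2.5,21.3,4.7],"dr":[0,0,0],"jaw":3},
    {"slide":[-3.8,28.1,7.1],"dr":[0,0,0],"jaw":3},
    {"slide":[-5.2,34.7,9.8],"dr":[0,0,0],"jaw":3},
    {"slide":[-6.9,41.1,13],"dr":[0,0,0],"jaw":3},
    {"slide":[-8.8,47.2,16.5],"dr":[0,0,0],"jaw":3},
    {"slide":[-10.8,53.1,20.3],"dr":[0,0,0],"jaw":3},
  ],
)

```text
clock: 26.3
position: [459.0, 54.5, 207.2]
ee_rot: [0.929, 0.008, 0.212, 0.304]
contact_force: [11.9, -2.4, -2.1]
gripper_width: 11.1
grasp_force: 60.0
```

Call:
step_arm(
  motion=[
    {"slide":[0,0,0],"dr":[0,0,0],"jaw":3},
    {"slide":[0,0,0],"dr":[0,0,0],"jaw":3},
    {"slide":[0,0,0],"dr":[0,0,0],"jaw":3},
    {"slide":[0,0,0],"dr":[0,0,0],"jaw":3},
    {"slide":[0,0,0],"dr":[0,0,0],"jaw":3},
    {"slide":[0,0,0],"dr":[0,0,0],"jaw":3},
    {"slide":[0,0,0],"dr":[0,0,0],"jaw":3},
    {"slide":[0,0,0],"dr":[0,0,0],"jaw":3},
  ],
)

```text
clock: 27.3
position: [459.0, 54.5, 207.2]
ee_rot: [0.929, 0.008, 0.212, 0.304]
contact_force: [11.5, -3.4, -1.6]
gripper_width: 10.9
grasp_force: 60.0
```

```bash
python3 tipchk.py
python3 - <<'E'
from kin import *
r=pegR(35,28);A=119.5
# lowering: 40 steps
for c in range(5):
    print("\n",c)
    for k in range(1,9):
        print(r.inv().apply(pegP(A*(1-(c*8+k)/40))-pegP(A*(1-c/5))).round(1).tolist(),end=' ')
E
```

```text
27.3 [458.959  54.543 207.181] [11.473 -3.428 -1.64 ] 10.856683127302018 [ 0.874  0.097 -0.881  0.881 -1.042  0.074]
peg st [-115.103  -63.698  228.942] tip deg 118.42883665245168 radius 114.00174961812696

 0
[1.6, -4.7, -3.1] [3.1, -9.6, -5.9] [4.5, -14.6, -8.5] [5.8, -19.7, -10.9] [6.9, -25.1, -13.0] [7.9, -30.5, -14.9] [8.8, -36.0, -16.5] [9.5, -41.6, -17.9] 
 1
[0.6, -5.7, -1.1] [1.0, -11.4, -2.0] [1.4, -17.2, -2.6] [1.5, -23.0, -2.9] [1.6, -28.9, -2.9] [1.4, -34.7, -2.7] [1.2, -40.5, -2.2] [0.8, -46.3, -1.5] 
 2
[-0.5, -5.7, 1.0] [-1.2, -11.4, 2.3] [-2.0, -16.9, 3.8] [-3.0, -22.4, 5.6] [-4.1, -27.7, 7.6] [-5.3, -33.0, 9.9] [-6.6, -38.1, 12.4] [-8.1, -43.0, 15.2] 
 3
[-1.6, -4.8, 3.0] [-3.3, -9.3, 6.2] [-5.1, -13.7, 9.5] [-7.0, -17.9, 13.1] [-9.0, -21.9, 16.9] [-11.1, -25.6, 20.9] [-13.3, -29.1, 25.0] [-15.6, -32.3, 29.3] 
 4
[-2.3, -3.0, 4.4] [-4.8, -5.7, 9.0] [-7.3, -8.2, 13.6] [-9.8, -10.3, 18.4] [-12.4, -12.2, 23.3] [-15.0, -13.8, 28.2] [-17.7, -15.1, 33.2] [-20.4, -16.1, 38.3]
```

Call:
step_arm(
  motion=[
    {"slide":[-1,2.5,1.6],"dr":[0,0,0],"jaw":3},
    {"slide":[-1.3,3.5,2.3],"dr":[0,0,0],"jaw":3},
    {"slide":[-1.3,3.5,2.3],"dr":[0,0,0],"jaw":3},
    {"slide":[-1.3,3.5,2.3],"dr":[0,0,0],"jaw":3},
    {"slide":[-1.3,3.5,2.3],"dr":[0,0,0],"jaw":3},
    {"slide":[-1.3,3.5,2.3],"dr":[0,0,0],"jaw":3},
    {"slide":[-0.6,1.7,1.1],"dr":[0,0,0],"jaw":3},
    {"slide":[0,0,0],"dr":[0,0,0],"jaw":3},
  ],
)

```text
clock: 28.3
position: [459.0, 54.6, 207.2]
ee_rot: [0.929, 0.008, 0.212, 0.304]
contact_force: [11.6, -2.7, -1.9]
gripper_width: 11.3
grasp_force: 60.0
```

```bash
python3 tipchk.py
python3 - <<'E'
from h import *
w=optics.get_image("wrist");sd=optics.get_image("side")
cv2.imwrite("pics/w7.png",np.hstack([cv2.resize(w,(400,300)),cv2.resize(sd[200:350,240:440],(400,300))]))
E
```

```text
28.3 [458.962  54.566 207.178] [11.627 -2.722 -1.93 ] 11.250984517062907 [ 0.874  0.097 -0.881  0.881 -1.042  0.074]
peg st [-115.102  -63.671  228.937] tip deg 118.41542111640786 radius 113.9963361991766
```

View pics/w7.png

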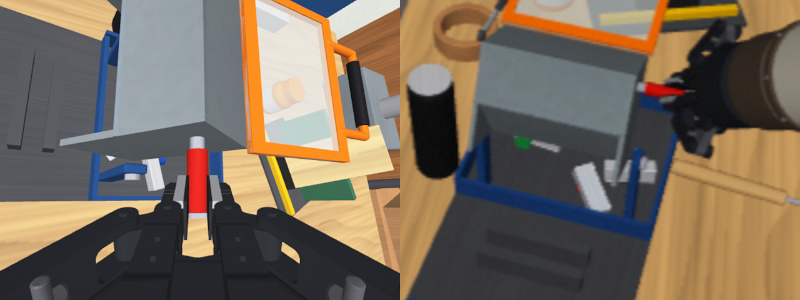

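Clamps are seen lying in the tray under the tipped box (side crop: green-knob at about (525,142), others near (590,185) and (630,170)), and the lid is still open. Lowering.

Call:
step_arm(
  motion=[
    {"slide":[1.6,-4.7,-3.1],"dr":[0,0,0],"jaw":3},
    {"slide":[3.1,-9.6,-5.9],"dr":[0,0,0],"jaw":3},
    {"slide":[4.5,-14.6,-8.5],"dr":[0,0,0],"jaw":3},
    {"slide":[5.8,-19.7,-10.9],"dr":[0,0,0],"jaw":3},
    {"slide":[6.9,-25.1,-13],"dr":[0,0,0],"jaw":3},
    {"slide":[7.9,-30.5,-14.9],"dr":[0,0,0],"jaw":3},
    {"slide":[8.8,-36,-16.5],"dr":[0,0,0],"jaw":3},
    {"slide":[9.5,-41.6,-17.9],"dr":[0,0,0],"jaw":3},
  ],
)

```text
clock: 29.4
position: [464.7, 99.6, 199.0]
ee_rot: [0.929, 0.008, 0.211, 0.304]
contact_force: [11.4, -2.7, -3.7]
gripper_width: 11.1
grasp_force: 59.7
```

Call:
step_arm(
  motion=[
    {"slide":[0.6,-5.7,-1.1],"dr":[0,0,0],"jaw":3},
    {"slide":[1,-11.4,-2],"dr":[0,0,0],"jaw":3},
    {"slide":[1.4,-17.2,-2.6],"dr":[0,0,0],"jaw":3},
    {"slide":[1.5,-23,-2.9],"dr":[0,0,0],"jaw":3},
    {"slide":[1.6,-28.9,-2.9],"dr":[0,0,0],"jaw":3},
    {"slide":[1.4,-34.7,-2.7],"dr":[0,0,0],"jaw":3},
    {"slide":[1.2,-40.5,-2.2],"dr":[0,0,0],"jaw":3},
    {"slide":[0.8,-46.3,-1.5],"dr":[0,0,0],"jaw":3},
  ],
)

```text
clock: 30.4
position: [469.5, 137.5, 173.3]
ee_rot: [0.929, 0.008, 0.21, 0.304]
contact_force: [9.7, -3.6, -5.1]
gripper_width: 11.0
grasp_force: 59.7
```

Call:
step_arm(
  motion=[
    {"slide":[-0.5,-5.7,1],"dr":[0,0,0],"jaw":3},
    {"slide":[-1.2,-11.4,2.3],"dr":[0,0,0],"jaw":3},
    {"slide":[-2,-16.9,3.8],"dr":[0,0,0],"jaw":3},
    {"slide":[-3,-22.4,5.6],"dr":[0,0,0],"jaw":3},
    {"slide":[-4.1,-27.7,7.6],"dr":[0,0,0],"jaw":3},
    {"slide":[-5.3,-33,9.9],"dr":[0,0,0],"jaw":3},
    {"slide":[-6.6,-38.1,12.4],"dr":[0,0,0],"jaw":3},
    {"slide":[-8.1,-43,15.2],"dr":[0,0,0],"jaw":3},
  ],
)

```text
clock: 31.4
position: [472.6, 161.8, 134.3]
ee_rot: [0.929, 0.007, 0.21, 0.305]
contact_force: [7.8, -3.7, -6.1]
gripper_width: 11.0
grasp_force: 59.6
```

Call:
step_arm(
  motion=[
    {"slide":[-1.6,-4.8,3],"dr":[0,0,0],"jaw":3},
    {"slide":[-3.3,-9.3,6.2],"dr":[0,0,0],"jaw":3},
    {"slide":[-5.1,-13.7,9.5],"dr":[0,0,0],"jaw":3},
    {"slide":[-7,-17.9,13.1],"dr":[0,0,0],"jaw":3},
    {"slide":[-9,-21.9,16.9],"dr":[0,0,0],"jaw":3},
    {"slide":[-11.1,-25.6,20.9],"dr":[0,0,0],"jaw":3},
    {"slide":[-13.3,-29.1,25],"dr":[0,0,0],"jaw":3},
    {"slide":[-15.6,-32.3,29.3],"dr":[0,0,0],"jaw":3},
  ],
)

```text
clock: 32.4
position: [473.5, 168.5, 88.7]
ee_rot: [0.929, 0.007, 0.21, 0.306]
contact_force: [7.4, -4.8, -4.0]
gripper_width: 10.9
grasp_force: 59.6
```

```bash
python3 tipchk.py
python3 - <<'E'
from kin import *
t,r=ptcp(0,35,28)
print(t);plan(t,r)
E
```

```text
32.4 [473.516 168.466  88.703] [ 7.367 -4.77  -4.023] 10.93967201817488 [ 0.988  0.408 -0.827  0.927 -0.927 -0.2  ]
peg st [-116.803   51.286  110.453] tip deg 24.23017422693782 radius 111.37916243850843
[472.664 157.086  43.303]
slide [-19.9 -16.6  39. ] dr [-0.026 -0.006  0.   ] | dist 47 ang 0
```

Call:
step_arm(
  motion=[
    {"slide":[-2.3,-3,4.4],"dr":[0,0,0],"jaw":3},
    {"slide":[-4.8,-5.7,9],"dr":[0,0,0],"jaw":3},
    {"slide":[-7.3,-8.2,13.6],"dr":[0,0,0],"jaw":3},
    {"slide":[-9.8,-10.3,18.4],"dr":[0,0,0],"jaw":3},
    {"slide":[-12.4,-12.2,23.3],"dr":[0,0,0],"jaw":3},
    {"slide":[-15,-13.8,28.2],"dr":[0,0,0],"jaw":3},
    {"slide":[-17,-14.8,32],"dr":[0,0,0],"jaw":3},
    {"slide":[-18.5,-15.4,35],"dr":[0,0,0],"jaw":3},
  ],
)

```text
clock: 33.4
position: [472.2, 158.0, 47.7]
ee_rot: [0.928, 0.007, 0.21, 0.306]
contact_force: [5.4, -4.4, -3.0]
gripper_width: 11.3
grasp_force: 59.8
```

```bash
python3 tipchk.py
python3 - <<'E'
from h import *
s=arm.read_state();plan(np.array([472.1,156.9,45.4]),R.from_quat(s["ee_rot"]))
E
```

```text
33.4 [472.194 158.025  47.746] [ 5.41  -4.366 -2.969] 11.25078274202707 [ 0.946  0.467 -0.891  1.046 -0.851 -0.325]
peg st [-116.624   40.797   69.471] tip deg 2.2619956223253723 radius 110.60244068507858
slide [-1.1 -0.4  2.3] dr [0. 0. 0.] | dist 3 ang 0
```

Last 2.5 mm down, then release and withdraw along the tool.

Call:
step_arm(
  motion=[
    {"slide":[-0.6,-0.2,1.2],"dr":[0,0,0],"jaw":3},
    {"slide":[-1.1,-0.5,2.5],"dr":[0,0,0],"jaw":3},
    {"slide":[-1.3,-0.5,2.9],"dr":[0,0,0],"jaw":3},
    {"slide":[-1.3,-0.5,2.9],"dr":[0,0,0],"jaw":3},
    {"slide":[-1.3,-0.5,2.9],"dr":[0,0,0],"jaw":16},
    {"slide":[-1.3,-0.5,2.9],"dr":[0,0,0],"jaw":36},
    {"slide":[-1.3,-0.5,2.9],"dr":[0,0,0],"jaw":36},
    {"slide":[-1.3,-0.5,2.9],"dr":[0,0,0],"jaw":36},
  ],
)

```text
clock: 34.4
position: [472.5, 157.3, 44.5]
ee_rot: [0.929, 0.007, 0.21, 0.306]
contact_force: [0.6, -0.0, -0.3]
gripper_width: 36.0
grasp_force: 0.0
```

Call:
step_arm(
  motion=[
    {"slide":[0,0,-15],"dr":[0,0,0],"jaw":36},
    {"slide":[0,0,-40],"dr":[0,0,0],"jaw":36},
    {"slide":[0,0,-75],"dr":[0,0,0],"jaw":36},
    {"slide":[0,0,-110],"dr":[0,0,0],"jaw":36},
    {"slide":[-20,-20,-150],"dr":[0,0,0],"jaw":36},
    {"slide":[-40,-40,-190],"dr":[0,0,0],"jaw":36},
    {"slide":[-40,-40,-190],"dr":[0,0,0],"jaw":36},
    {"slide":[-40,-40,-190],"dr":[0,0,0],"jaw":36},
  ],
)

```text
clock: 35.4
position: [365.5, 290.7, 143.7]
ee_rot: [0.928, 0.007, 0.21, 0.307]
contact_force: [0.5, -0.7, 0.0]
gripper_width: 35.9
grasp_force: 0.0
```

Run:
```python
from h import *
s=arm.read_state();print(s["clock"],s["position"],s["contact_force"],s["joints"])
tp=optics.get_image("top");t=cam("top");sd=optics.get_image("side");sc=cam("side")
for a,ct,l in blobs(mask(tp,(3,150,80),(15,255,255)),100): print("orange top",a,ct)
for n,im,c in(("top",tp,t),("side",sd,sc)):
    for nm,lo,hi in(("red",(0,160,70),(2,255,255)),("yel",(20,150,90),(32,255,255)),("grn",(45,120,60),(80,255,255)),("blue",(100,150,60),(125,255,255))):
        for a,ct,l in blobs(mask(im,lo,hi),6):
            z=20;p=SR.inv().apply(onz(c,ct,z)-S0)
            if abs(p[0])<130 and -260<p[1]<120 : print(n,nm,a,ct.round(),p.round())
# bystanders vs. start
for nm,lo,hi in(("yellow",(20,180,100),(30,255,255)),("blue",(105,150,40),(125,255,255)),("orange",(3,150,80),(15,255,255))):
    for im in(cv2.imread("pics/top0.png"),tp): print(nm,[(a,c.round(0).tolist()) for a,c,l in blobs(mask(im,lo,hi),150) if c[1]>150])
w=mask(tp,(0,0,120),(180,50,255))
for a,ct,l in blobs(w,25):
    p=SR.inv().apply(onz(t,ct,15)-S0)
    if abs(p[0])<120 and -250<p[1]<-40: print("pale in tray",a,p.round())
```

```text
35.4 [365.454 290.667 143.698] [ 0.531 -0.733  0.01 ] [ 1.362  0.383 -0.611  0.566 -1.214 -0.154]
orange top 101 [327.713 145.059]
orange top 363 [288.218 152.22 ]
orange top 1238 [208.074 233.75 ]
orange top 643 [454.731 221.236]
top red 71 [245. 292.] [-106.   49.   20.]
top yel 28 [347. 262.] [  -4. -184.   20.]
top grn 26 [329. 231.] [  65. -131.   20.]
top blue 290 [348. 232.] [  69. -177.   20.]
top blue 27 [325. 280.] [ -55. -136.   20.]
top blue 31 [288. 287.] [-82. -52.  20.]
top blue 23 [284. 298.] [-109.  -46.   20.]
top blue 7 [357. 309.] [-112. -220.   20.]
side red 121 [354. 332.] [-107.    7.   20.]
side yel 60 [334. 261.] [  -7. -185.   20.]
side grn 11 [302. 267.] [  64. -142.   20.]
side blue 1466 [337. 263.] [ -16. -181.   20.]
side blue 18 [349. 277.] [ -56. -146.   20.]
yellow [(np.int32(315), [446.0, 297.0])]
yellow [(np.int32(305), [446.0, 297.0])]
blue [(np.int32(536), [198.0, 206.0]), (np.int32(251), [338.0, 213.0]), (np.int32(1828), [12.0, 371.0])]
blue [(np.int32(365), [342.0, 228.0]), (np.int32(1904), [16.0, 365.0])]
orange [(np.int32(507), [297.0, 151.0]), (np.int32(1471), [271.0, 244.0]), (np.int32(643), [455.0, 221.0])]
orange [(np.int32(363), [288.0, 152.0]), (np.int32(1238), [208.0, 234.0]), (np.int32(643), [455.0, 221.0])]
pale in tray 191 [  52. -146.   15.]
pale in tray 198 [ -17. -201.   15.]
pale in tray 248 [-37. -76.  15.]
pale in tray 207 [ -72. -124.   15.]
```

Run:
```python
from h import *
sd=optics.get_image("side");s0=cv2.imread("pics/side0.png");tp=optics.get_image("top");t0=cv2.imread("pics/top0.png")
for nm,lo,hi in(("blue",(105,150,40),(125,255,255)),("yel",(20,180,100),(30,255,255)),("wood",(5,100,60),(18,200,255))):
    for im in(s0,sd): print(nm,[(a,c.round(0).tolist()) for a,c,l in blobs(mask(im,lo,hi),300) if c[1]>180 and a<2500])
for n,a,b,(x,y,w,h) in(("pot_y",t0,tp,(120,315,40,30)),("tape",t0,tp,(383,165,40,40)),("can",t0,tp,(297,162,28,45)),("tape_s",s0,sd,(255,200,36,32)),("can_s",s0,sd,(242,230,30,62)),("pot_b_s",s0,sd,(228,347,36,48)),("pot_y_s",s0,sd,(365,430,42,48))):
    print(n,np.abs(a[y:y+h,x:x+w].astype(int)-b[y:y+h,x:x+w]).mean().round(1))
```

```text
blue [(np.int32(1601), [141.0, 254.0]), (np.int32(1121), [342.0, 267.0]), (np.int32(372), [162.0, 350.0]), (np.int32(933), [245.0, 368.0]), (np.int32(639), [129.0, 423.0])]
blue [(np.int32(1600), [141.0, 253.0]), (np.int32(1594), [333.0, 263.0]), (np.int32(384), [163.0, 350.0]), (np.int32(934), [245.0, 368.0]), (np.int32(638), [129.0, 423.0])]
yel [(np.int32(429), [374.0, 207.0]), (np.int32(1239), [386.0, 453.0])]
yel [(np.int32(429), [374.0, 207.0]), (np.int32(1237), [386.0, 453.0])]
wood [(np.int32(384), [333.0, 251.0])]
wood [(np.int32(580), [617.0, 473.0])]
pot_y 5.6
tape 4.5
can 5.4
tape_s 4.4
can_s 4.5
pot_b_s 3.8
pot_y_s 4.4
```

All bystanders are unmoved, the clamps are in the tray, the lid is open and the robot is clear.

```bash
python3 -c "
from bench import arm
print(arm.job_done())"
```

```text
the job is handed in; nothing more can be done
None
```

The job is handed in at about 35.5 s: the board leans in the rack, the lid stays open, all four clamps are in the tray, the box is back level, and the pots, can and tape roll are where they were; one thing to flag is that joint 4 read 2.052 against its 2.05 limit during the first, failed reach for the peg, which I backed out of.

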